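# Trace the edge of a lens pattern on a manual lens tracer

## Robot

A 6-joint arm with a two-finger parallel gripper is mounted at the origin on a cart in front of the work surface, level with it; the furniture and walls round the work are solid. World frame = base frame: x ahead of the robot, y to its left, z up, the work surface at z = 0. Lengths are in mm, angles in rad, forces in N, time in s.
With the tool pointing down it reaches from about 300 to 775 mm from the base axis. Payload 14.6 kg.
Tool frame: the origin (TCP) lies at the very end of the fingers, on their centre line; the grasp point (between the pads) lies 19 mm behind it; z points along the fingers, y is the line along which they close (so a half turn about z gives the same grasp; the last joint's range is limited). The gripper opens to 94 mm and grips with 3 to 60 N. Pads are 16 mm wide; open, the fingers measure 119 mm over their backs; the gripper's body (75 mm by 177 mm) begins 78 mm behind the grasp point.
Start: joints at [1.116, 0.3, 1.521, -0, 1.321, -0.067], TCP at [207.981, 509.15, 205.446] pointing down, gripper open.
Joint ranges: [-3.03, 3.03], [-0.79, 2.21], [0.23, 2.52], [-1.04, 4.18], [0, 3.07], [-2.55, 2.55]. Speed limits (rad/s): [2.22, 2.22, 2.57, 3.14, 3.14, 3.14].

## Interface

Orientations are given as [roll, pitch, yaw] about the fixed x, y, z axes, in that order (R = Rz(yaw) Ry(pitch) Rx(roll)).
In Python, from cell import read_state, viewer, manip, models gives the robot as it stands.
- The arm moves only by the tool carry_out, never from a script. Its argument "deltas" is a list of rows, each an object with "dp": the shift along the tool's x, y, z in mm, a list of three; "roll": the turn about the tool's z in degrees; "gripper": the opening, from -1 (shut) to 1 (fully open), so that 0 is half open. In form: [{"dp": [tx, ty, tz], "roll": roll, "gripper": gripper}, ...]. A call has 1 to 12 rows; each row is the pose to reach, as a shift and turn from the pose commanded when the call began, along the tool's axes at that moment; what a row does not reach only later rows make up. A row lasts 1/12 s, in which the tool goes at most 41.7 mm and 7.16 degrees, less where a joint would pass 70% of its speed; a pose out of reach is approached as far as the arm can. A call with a gripper value outside its range is refused whole. The fingers move at their own pace and stop on an object; "newtons" is the grip in N (left out, the last holds). Time passes only in rows, so rows that repeat a pose let the fingers close. It gives the time, the measured TCP pose, the force, the opening and the grip force at its end, in the units of the state.
- read_state(): the state, without advancing time (a new reading comes with each control period).
- viewer.camera(name): name is "side" or "top"; returns the picture (480x640x3 uint8, red, green, blue); there is no depth.
- viewer.camera_params(name): a dict with "fovy" (degrees; the focal length in pixels is half the picture's height over the tangent of half this angle, whatever the lens; pixels are square), "cx", "cy" (the principal point, pixels), "eye" and "attitude" of the camera in the world. Camera axes: x right, y up, looking along -z (the intrinsics and any distortion apply to the point x, -y, -z); pixel columns grow to the right and rows downward; lengths in mm; the calibration is good to about 2 mm. A picture is of the moment at which its call begins. camera_params takes no time and is no camera call.
- manip.sign_off(): hands the job in; it is judged then, once.
Trained networks look in the newest picture that a camera, given by its name, has taken for a name from the list of things; names that differ only in an ending like _2 or _b are one class to them, and where a whole thing is asked for, a point or a joint stands for the part that bears it (a point fixed in the world has none). Each returns a list of dicts, best first, with "p" (0 to 1); they miss things now and then, are a little off and sometimes report something else, mostly with a low value. They report only what shows in the picture. A call takes as long as a camera call.
- models.cut_out(camera, label): "region" (480x640 bool, what is visible of it) and "box" ([left, top, right, bottom] in pixels, round what is visible of it).
The state is a dict: "clock": time; "joints": joint angles; "qd": joint speeds; "effort": joint torques, N m; "eef_pos": TCP position; "eef_rot": TCP orientation; "wrist_force": force on the tool from outside, world axes, zero at the start; "moment": the same for the moment, N m; "finger_gap": finger opening in mm; "finger_force": force on a finger pad.
Only numpy, scipy, OpenCV 4.12 (cv2) and the standard library are available. Lean on these libraries where they do the work, as an engineer would, in place of code of your own. Each camera call takes 0.05 s, during which the arm holds its last target. There are 200 camera calls.

## Task

Lift the lens pattern out of its tray by its grip block and seat it fully down on the keyed post of the lens tracer. Then take the stylus knob, slide the stylus in against the pattern's edge at the stop where the arm stands, and swing the arm all the way round to its other stop in one pass, with the stylus touching the edge all the way and its spring neither going slack nor being pressed home. At the far stop draw the stylus fully back off the edge, let go, and leave the pattern seated; do not knock over the vial or the dropper bottle.

Things in the scene. Friction and masses are not known exactly. Their poses are not given: they have to be found in the camera images.
- grip_block (a point): Loose lens pattern (about 0.1 kg): a white plate of spectacle-lens outline, 6 mm thick, with a black grip block on its middle and a black foot below. This point is where to grip the block: on its axis, 10 mm below its top, 26 mm above the plate's upper face, 38 mm above the foot's underside. The block is 30 mm along its x, 20 mm along its y, flat-sided; z up.
- foot (a point): Centre of the underside of the pattern's foot (34 x 27 mm), axes as the grip block's; 3 mm above the bench in the tray. A socket opens here, 24 mm (x) by 14 mm (y), 20 mm deep. The white plate lies 6 to 12 mm above it; its edge is a smooth convex oval that lies off-centre, 18 to 33 mm from this axis. Its exact shape is not known: hence the tracing.
- job_tray: Grey open tray, fixed, 130 (x) x 170 (y) x 14 mm high, 3 mm walls and floor; origin at the centre of its underside.
- tracer: Fixed lens tracer: round aluminium base, 172 mm diameter, 14 mm high, dark centre column to 34 mm, an arm that swings about the column and carries a sliding carriage with a sprung stylus pointing inward and an upright knob. Origin on the bench, on the axis of column and arm; z up, x to the tracer's rear, y to its left.
- post (a point): Flat top of the column, on its axis, 34 mm above the bench: the pattern's foot rests here when fully down. Out of it stands the keyed post, 23.6 mm (tracer's x) by 13.6 mm (its y) at its foot, tapering by 2 mm over its 16 mm height, with a chamfered top, so the pattern fits with its x along the tracer's x, either way round.
- knob (a point): Middle of the upright stylus knob: aluminium, 18 mm diameter, spins freely; 72 mm above the bench, the knob reaches from 53 to 87 mm, the carriage below ends at 45 mm. Moved toward or away from the column it slides the carriage, moved round the column it swings the arm; both run easily (about 0.3 N) and stay where left.
- stylus_tip (a point): Inner face of the stylus tip, a free-turning steel roller of 7 mm diameter, 38 to 48 mm above the bench, level with the seated white plate. It is 48 mm inward of the knob's axis while the spring is slack, less by the travel when pressed. Its x axis points outward along the arm.
- swing_arm (a joint): Angle of the arm, rad: 0 at the first stop, where the arm points 1.44 rad anticlockwise (seen from above) from the tracer's x, to its left; grows anticlockwise, past the tracer's front, to 3.4 at the other stop, to its right. It starts within 0.2 of the first stop.
- carriage (a joint): How far the carriage is slid inward along the arm, m: 0 fully drawn back (knob axis 104 mm from the column's axis), 0.040 at its inner end.
- stylus (a joint): How far the stylus is pressed back against its spring, m: 0 slack (not touching), 0.004 pressed home on its stop. The spring starts at 1 N and gives 1.5 N more for each mm: 4 N at mid travel, 7 N at the stop. It pushes the held knob outward along the arm.
- vial_stray: Bystander: small loose vial with black cap, 26 mm diameter, 56 mm tall, upright; origin under its centre, z up.
- dropper_bottle: Bystander: small loose brown dropper bottle with black cap, 35 mm diameter, 76 mm tall, upright; origin under its centre, z up.

How it is judged (in metres and radians):
On the way, in this order (a step that is already met when the one before it is completed fails the run):
1. the pattern sits fully down on the keyed post and is let go (horizontal distance between grip_block and post below 0.003 m and z of grip_block in the frame of post below 0.0405 m and angle between grip_block's own z axis and vertical below 0.12 rad and angle between the x axis of grip_block and the x axis of tracer, either way round below 0.12 rad and distance between the grasp point and grip_block above 0.05 m), for 0.2 s.
2. the stylus touches the edge near the first stop (value of joint swing_arm below 0.35 rad and value of joint stylus above 0.0003 m), for 0.1 s.
3. the arm has come round to the other stop with the stylus still touching (value of joint swing_arm above 3.1 rad and value of joint stylus above 0.0002 m), for 0.05 s.
At the end, for the whole second after the job is handed in: The pattern sits fully down (within 2.5 mm) and square on the keyed post, the arm stands at the far stop (past 3.0 rad), the stylus is off the edge and drawn back to within 12 mm of the carriage's outer end, and all is at rest (horizontal distance between grip_block and post below 0.003 m and z of grip_block in the frame of post below 0.0405 m and angle between grip_block's own z axis and vertical below 0.12 rad and angle between the x axis of grip_block and the x axis of tracer, either way round below 0.12 rad and value of joint swing_arm above 3 rad and value of joint carriage below 0.012 m and value of joint stylus below 0.0005 m and velocity of joint swing_arm below 0.05 rad/s); the robot touches nothing.
It fails at once if the stylus loses the edge on the way (arm between 0.35 and 2.95 rad with the spring slack) (value of joint swing_arm between 0.35 and 2.95 rad and value of joint stylus below 0.0002 m).
It fails at once if the stylus is pressed home against its stop (value of joint stylus above 0.0038 m).
It fails at once if the vial or the dropper bottle is knocked over (angle between any of vial_stray, dropper_bottle's own z axis and vertical above 0.6 rad).
It also fails if it takes over 72 s, if anything falls off the work surface, if the arm or the gripper's body presses on something with over 40 N, if the wrist force passes 120 N, or if a joint passes its speed limit or range.

## Working session

There is one attempt and no reset: what is moved stays moved. The work goes in short steps, Python scripts to look and compute and a tool call to move; the robot and the scene stay as the last step left them, time stands still between calls to the robot, and variables do not carry over. Pictures are saved under pics/ and viewed, at most 10 in all, crops included, and the job is handed in when it is done.

Besides the shell and the picture viewer there is one more tool, called by a JSON object that holds its "api" and its "payload". carry_out: Moves the arm, as the interface text tells. Its arguments: {"type":"object","properties":{"deltas":{"type":"array"},"newtons":{"type":"number"}},"required":["deltas"]}

```bash
ls; mkdir -p pics; python3 - <<'E'
from cell import read_state, viewer, manip, models
import cv2
s=read_state();print(s)
for c in ["side","top"]:
    im=viewer.camera(c);cv2.imwrite(f"pics/{c}0.png",im[:,:,::-1]);print(c,viewer.camera_params(c))
    for l in ["grip_block","foot","job_tray","tracer","knob","stylus_tip","vial_stray","dropper_bottle"]:
        for d in models.cut_out(c,l)[:2]:
            r=d["region"];import numpy as np;v,u=np.nonzero(r)
            print(c,l,round(d["p"],2),d["box"],u.mean().round(1),v.mean().round(1),r.sum())
E
```

```text
pics
{'clock': 0.0, 'joints': array([ 1.11643167e+00,  3.00453840e-01,  1.52156671e+00,  2.07878540e-05,
        1.32071409e+00, -6.65830776e-02]), 'qd': array([ 0.00066228,  0.00157365, -0.00013668,  0.00094023, -0.00248323,
        0.0011105 ]), 'effort': array([-3.66974018e-05, -5.31809521e+01, -3.52730370e+01,  7.07636168e-02,
        2.44434597e-02, -9.45700231e-05]), 'eef_pos': array([207.84915307, 508.93268493, 204.90187999]), 'eef_rot': array([-3.14045454e+00, -9.60715359e-05,  2.75380586e+00]), 'wrist_force': array([ 1.18298985, -0.09198688,  0.00973229]), 'moment': array([-0.0068283 ,  0.00490074, -0.01954525]), 'finger_force': 0.0, 'finger_gap': 94.04577412797538}
side {'fovy': 50.654430277454225, 'cx': 317.1375868115171, 'cy': 242.88551429219027, 'eye': array([442.87557852, 998.92405739, 463.35323934]), 'attitude': array([ 1.17614819,  0.02387172, -2.95451086])}
side grip_block 0.62 [343.2, 328.7, 371.9, 366.8] 358.7 348.8 774
side grip_block 0.5 [239.4, 317.5, 258.7, 354.6] 248.2 334.5 608
side foot 0.78 [342.6, 330.8, 374.9, 364.8] 358.4 348.6 777
side foot 0.3 [302.8, 
[... 313 characters left out ...]
.57 [245.4, 265.3, 264.0, 306.4] 254.2 285.8 659
top {'fovy': 53.993585044749665, 'cx': 316.2368976733962, 'cy': 237.23041259716365, 'eye': array([ 476.98368723,  137.80885442, 1017.38167138]), 'attitude': array([ 0.15035489,  0.00498431, -1.580087  ])}
top grip_block 0.87 [203.4, 286.9, 229.0, 299.9] 215.2 293.0 439
top foot 0.88 [205.9, 281.8, 229.6, 305.6] 215.2 292.9 464
top job_tray 0.88 [178.7, 251.9, 266.2, 321.2] 224.3 285.3 4616
top job_tray 0.34 [211.5, 206.0, 224.6, 218.9] 214.9 211.0 167
top tracer 0.85 [375.4, 207.3, 475.6, 285.1] 432.3 245.8 5246
top vial_stray 0.71 [211.8, 206.4, 223.4, 219.8] 215.0 211.1 188
top dropper_bottle 0.66 [280.1, 184.0, 295.4, 203.3] 287.2 193.8 263
```

View both.

```bash
python3 - <<'E'
import cv2
t=cv2.imread("pics/top0.png")[165:345,165:500];s=cv2.imread("pics/side0.png")
cv2.imwrite("pics/a.png",cv2.resize(t,None,fx=2.38,fy=2.38,interpolation=cv2.INTER_CUBIC))
cv2.imwrite("pics/b.png",cv2.resize(s[200:400,200:450],None,fx=3,fy=3,interpolation=cv2.INTER_CUBIC))
E
```

```text
(no output)
```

View pics/a.png

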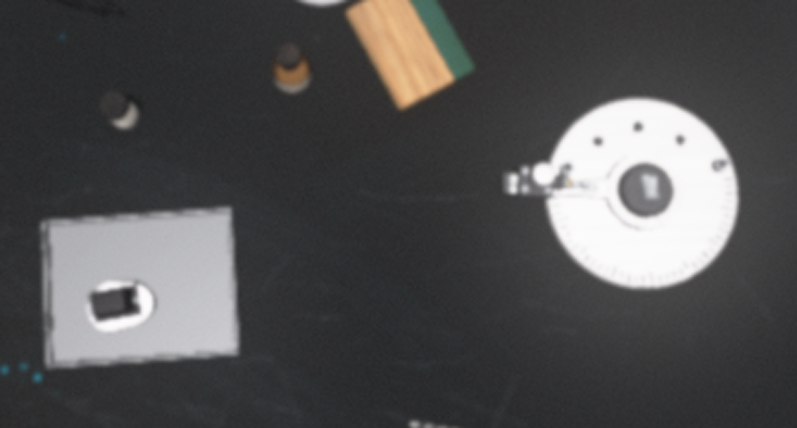

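View pics/b.png

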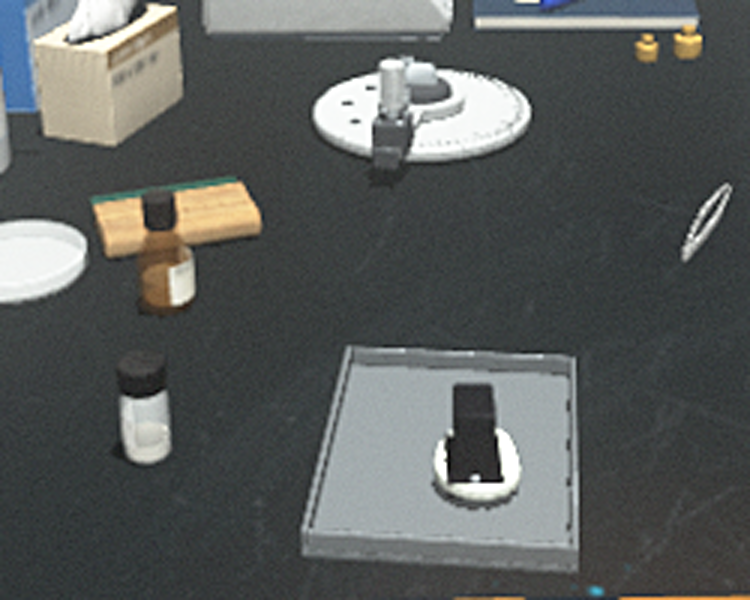

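```bash
cat > h.py <<'E'
from cell import read_state, viewer, manip, models
import cv2, numpy as np
from scipy.spatial.transform import Rotation as Ro
from scipy.optimize import least_squares
P={c:viewer.camera_params(c) for c in("side","top")}
def proj(c,X):
    p=P[c];X=np.atleast_2d(X);q=(X-p["eye"])@Ro.from_euler("xyz",p["attitude"]).as_matrix()
    f=240/np.tan(np.radians(p["fovy"]/2))
    return np.c_[p["cx"]+f*q[:,0]/-q[:,2],p["cy"]+f*q[:,1]/q[:,2]]
def back(c,uv,z):
    p=P[c];uv=np.atleast_2d(uv);f=240/np.tan(np.radians(p["fovy"]/2))
    d=np.c_[(uv[:,0]-p["cx"])/f,-(uv[:,1]-p["cy"])/f,-np.ones(len(uv))]@Ro.from_euler("xyz",p["attitude"]).as_matrix().T
    return (p["eye"]+d*((z-p["eye"][2])/d[:,2])[:,None])[:,:2]
def rect(c,im,x,y,z,h,s):
    """world patch centred x,y half-size h at height z; s px/mm; up=+x,left=+y"""
    n=int(2*h*s);g=(np.arange(n)+.5)/s-h
    X=np.array([(x-a,y-b,z) for a in g for b in g]);uv=proj(c,X).astype(np.float32).reshape(n,n,2)
    return cv2.remap(im,uv[...,0].copy(),uv[...,1].copy(),cv2.INTER_CUBIC)
def hullfit(c,mask,pts,x0,f=1.0):
    """pts(params)->Nx3; fit silhouette hull to mask contour"""
    ct=max(cv2.findContours(mask.astype(np.uint8),cv2.RETR_EXTERNAL,cv2.CHAIN_APPROX_NONE)[0],key=len)[:,0].astype(float)
    def res(p):
        h=cv2.convexHull(proj(c,pts(p)).astype(np.float32))
        return [cv2.pointPolygonTest(h,tuple(q),True) -0.5 for q in ct]
    r=least_squares(res,x0,loss="soft_l1",f_scale=f,diff_step=1e-3);return r.x,np.median(np.abs(r.fun))
E
python3 - <<'E'
from h import *
T=cv2.imread("pics/top0.png");S=cv2.imread("pics/side0.png");im={"top":T,"side":S}
a=np.linspace(0,2*np.pi,90);C=np.c_[np.cos(a),np.sin(a)]
cyl=lambda p:np.vstack([np.c_[C*86+p,np.full(90,z)] for z in(0,14)])
for c,b in(("top",(365,195,485,295)),("side",(295,205,385,262))):
    g=cv2.cvtColor(im[c],cv2.COLOR_BGR2GRAY);m=np.zeros_like(g);m[b[1]:b[3],b[0]:b[2]]=1
    k=((g>110)&(m>0)).astype(np.uint8);k=cv2.morphologyEx(k,cv2.MORPH_CLOSE,np.ones((9,9)))
    k=cv2.morphologyEx(k,cv2.MORPH_OPEN,cv2.getStructuringElement(2,(21,21) if c=="top" else (15,15)))
    print(c,k.sum(),hullfit(c,k,cyl,back(c,[[432,245]] if c=="top" else [[340,237]],14)[0]))
x,y=back("top",[[436,245]],14)[0]
bx,by=back("top",[[213.5,292]],51)[0];print("block",bx,by)
A=np.hstack([rect("top",T,x,y,14,95,2),rect("top",T,x,y,50,47.5,4)]);
np.savetxt("c.txt",[x,y,bx,by]);B=np.hstack([rect("top",T,bx,by,51,47.5,4),rect("top",T,bx,by,15,47.5,4)])
cv2.imwrite("pics/c.png",cv2.resize(np.vstack([A,B]),(600,600) ))
for n,q in(("vial",(248,353)),("drop",(254,306))):print(n,back("side",[q],0))
E
```

```text
top 5282 (array([ 609.43326239, -112.50391588]), np.float64(0.7422197885787274))
side 2075 (array([ 610.54977095, -126.79754019]), np.float64(1.214889896936441))
block 512.4750384427722 352.0033452016381
vial [[684.95014053 363.83729262]]
drop [[719.99922581 219.63600587]]
```

View pics/c.png

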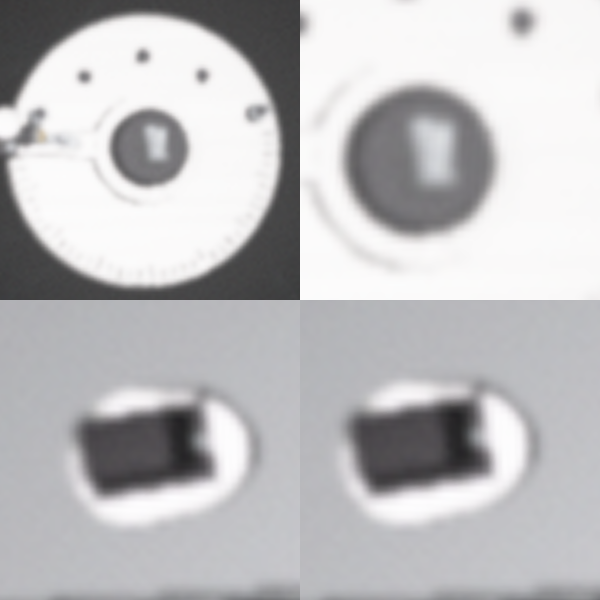

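```bash
python3 - <<'E'
from h import *
T=np.mean([viewer.camera("top") for _ in range(8)],0).astype(np.float32)[:,:,::-1].copy();np.save("T.npy",T)
x,y,bx,by=np.loadtxt("c.txt");s=4
def w(px,x,y,h): px=np.atleast_2d(px);return np.c_[x+h-(px[:,1]+.5)/s,y+h-(px[:,0]+.5)/s]
def circ(z,h,th,dark,excl):
    g=rect("top",T,x,y,z,h,s).mean(2);k=((g<th) if dark else (g>th)).astype(np.uint8)
    k=cv2.morphologyEx(k,cv2.MORPH_CLOSE,np.ones((41,41)));n,l,st,_=cv2.connectedComponentsWithStats(k)
    i=l[int(h*s),int(h*s)];k=(l==i).astype(np.uint8)
    ct=max(cv2.findContours(k,0,cv2.CHAIN_APPROX_NONE)[0],key=len)[:,0];p=w(ct,x,y,h)
    ang=np.arctan2(p[:,1]-y,p[:,0]-x);p=p[~((ang>excl[0])&(ang<excl[1]))]
    r=least_squares(lambda q:np.hypot(*(p-q[:2]).T)-q[2],[x,y,30],loss="soft_l1",f_scale=.5);print(z,r.x.round(2),np.abs(r.fun).mean().round(2));return r.x
c0=circ(14,100,130,False,(1.1,2.2));c1=circ(34,32,150,True,(9,9))
# dots
g=rect("top",T,x,y,14,95,s).mean(2);k=cv2.inRange(g,0,150);n,l,st,ce=cv2.connectedComponentsWithStats(k)
for i in range(1,n):
    if 40<st[i,4]<1500:
        p=w(ce[i],x,y,95)[0]-c0[:2];print("dot",p.round(1),np.arctan2(p[1],p[0]).round(3),np.hypot(*p).round(1),st[i,4])
a=rect("top",T,x,y,50,22,s*1);g=cv2.resize(a,None,fx=3,fy=3,interpolation=cv2.INTER_CUBIC)
g=np.clip((g-60)*1.4,0,255)
b=np.clip(rect("top",T,x-15,y+75,87,22*1.0,s),0,255);b=cv2.resize(b,None,fx=2,fy=2)
o=np.zeros((528,800,3),np.float32);o[:,:528]=g;o[:272,528:]=b[:272,:272];cv2.imwrite("pics/d.png",o)
E
```

```text
14 [ 608.94 -111.55   87.18] 0.12
34 [ 609.71 -115.04   33.3 ] 6.11
dot [60.   0.6] 0.01 60.0 321
dot [ 47.8 -37. ] -0.659 60.4 240
dot [46.9 37.5] 0.674 60.1 245
dot [ 25.5 -73.8] -1.238 78.1 151
dot [23.5 66.2] 1.229 70.3 119[ WARN:0@9.890] global loadsave.cpp:1063 imwrite_ Unsupported depth image for selected encoder is fallbacked to CV_8U.
```

View pics/d.png

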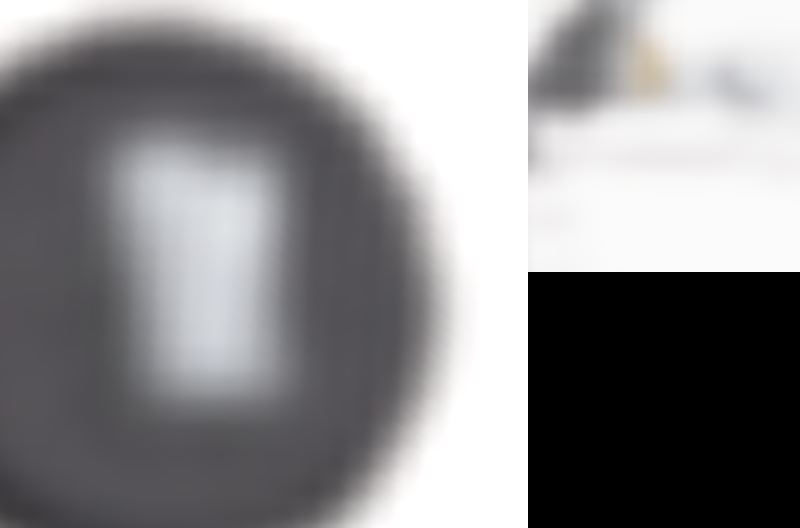

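```bash
python3 - <<'E'
from h import *
T=np.load("T.npy");S=np.mean([viewer.camera("side") for _ in range(8)],0).astype(np.float32)[:,:,::-1].copy();np.save("S.npy",S)
x,y,bx,by=np.loadtxt("c.txt");print("c",x,y)
def up(im,b): 
    r=cv2.resize(im[b[1]:b[3],b[0]:b[2]],None,fx=4,fy=4,interpolation=cv2.INTER_CUBIC);return r.mean(2)
def cont(k,b):
    ct=max(cv2.findContours(k.astype(np.uint8),0,cv2.CHAIN_APPROX_NONE)[0],key=len)[:,0].astype(float)
    return (ct+.5)/4-.5+np.array(b[:2])
def box(p):
    R=np.array([[np.cos(p[2]),-np.sin(p[2])],[np.sin(p[2]),np.cos(p[2])]])
    return np.array([np.r_[R@[sx*15,sy*10]+p[:2],z] for sx in(-1,1) for sy in(-1,1) for z in(15,51)])
B={"top":(190,270,245,315),"side":(325,315,390,385)}
C={}
for c,im in(("top",T),("side",S)):
    g=up(im,B[c]);k=cv2.morphologyEx((g<(110 if c=="top" else 75)).astype(np.uint8),cv2.MORPH_OPEN,np.ones((9,9)));k=cv2.morphologyEx(k,cv2.MORPH_CLOSE,np.ones((15,15)))
    C[c]=cont(k,B[c]);print(c,k.sum()/16,g.min(),g.max())
def res(p,cs):
    o=[]
    for c in cs:
        h=cv2.convexHull(proj(c,box(p)).astype(np.float32));o+=[cv2.pointPolygonTest(h,tuple(q),True) for q in C[c]]
    return o
for cs in(["top"],["side"],["top","side"]):
    r=least_squares(lambda p:res(p,cs),[bx,by,1.71],loss="soft_l1",f_scale=.3,diff_step=1e-4,x_scale=[1,1,.03]);print(cs,r.x.round(3),np.abs(r.fun).mean().round(2))
b=r.x
# plate outline, z=15, block frame
g=rect("top",T,b[0],b[1],15,45,4);m=g.mean(2);print("lev",m[0,0],np.percentile(m,95))
th=(m[5:60,5:60].mean()+np.percentile(m,95))/2
k=cv2.morphologyEx((m>th).astype(np.uint8),cv2.MORPH_OPEN,np.ones((5,5)))
ct=cv2.findContours(k,0,cv2.CHAIN_APPROX_NONE)[0];ct=max(ct,key=len)[:,0];q=np.c_[45-(ct[:,1]+.5)/4,45-(ct[:,0]+.5)/4]
hl=cv2.convexHull(q.astype(np.float32))[:,0]
R=np.array([[np.cos(b[2]),-np.sin(b[2])],[np.sin(b[2]),np.cos(b[2])]]);hl=hl@R
el=cv2.fitEllipse((q@R).astype(np.float32));print("ellipse",el)
an=np.arctan2(hl[:,1],hl[:,0]);o=np.argsort(an)
for a in np.arange(-3.1,3.2,.31):
    print(round(a,2),np.interp(a,an[o],np.hypot(*hl.T)[o],period=2*np.pi).round(1),end="; ")
print(read_state()["clock"])
E
```

```text
c 609.5899574512408 -115.4626381343842
top 190.625 36.814274 252.78865
side 580.0 -9.013528 292.3678
['top'] [512.956 357.464   1.753] 0.25
['side'] [512.994 361.821   1.719] 0.8
['top', 'side'] [512.965 359.352   1.721] 0.8
lev 178.88225 240.5419
ellipse ((-1.5741562843322754, 2.939455509185791), (39.06385803222656, 55.95465087890625), 95.21697998046875)
-3.1 31.3; -2.79 28.9; -2.48 25.5; -2.17 25.6; -1.86 25.8; -1.55 25.9; -1.24 26.1; -0.93 26.2; -0.62 26.4; -0.31 26.5; 0.0 26.7; 0.31 27.9; 0.62 28.1; 0.93 27.1; 1.24 24.8; 1.55 24.4; 1.86 24.9; 2.17 26.0; 2.48 28.8; 2.79 31.2; 3.1 31.4; 1.7
```

{"api": "carry_out", "payload": {"deltas": [{"dp":[-339,-23,100],"roll":-31.6,"gripper":1},{"dp":[-339,-23,100],"roll":-31.6,"gripper":1},{"dp":[-339,-23,100],"roll":-31.6,"gripper":1},{"dp":[-339,-23,100],"roll":-31.6,"gripper":1},{"dp":[-339,-23,100],"roll":-31.6,"gripper":1},{"dp":[-339,-23,100],"roll":-31.6,"gripper":1},{"dp":[-339,-23,100],"roll":-31.6,"gripper":1},{"dp":[-339,-23,100],"roll":-31.6,"gripper":1},{"dp":[-339,-23,100],"roll":-31.6,"gripper":1},{"dp":[-339,-23,100],"roll":-31.6,"gripper":1},{"dp":[-339,-23,100],"roll":-31.6,"gripper":1},{"dp":[-339,-23,100],"roll":-31.6,"gripper":1}], "newtons": 15}}

```text
clock: 2.7
eef_pos: [512.7, 360.0, 105.5]
eef_rot: [3.141, -0.0, -2.978]
wrist_force: [-0.7, -1.0, -0.3]
finger_gap: 93.8
finger_force: 0.0
```

{"api": "carry_out", "payload": {"deltas": [{"dp":[0,0,41],"roll":0,"gripper":1},{"dp":[0,0,82],"roll":0,"gripper":1},{"dp":[0,0,82.5],"roll":0,"gripper":0.2},{"dp":[0,0,82.5],"roll":0,"gripper":-0.1},{"dp":[0,0,82.5],"roll":0,"gripper":-0.2},{"dp":[0,0,82.5],"roll":0,"gripper":-0.3},{"dp":[0,0,82.5],"roll":0,"gripper":-0.5},{"dp":[0,0,82.5],"roll":0,"gripper":-0.5},{"dp":[0,0,82.5],"roll":0,"gripper":-0.5},{"dp":[0,0,82.5],"roll":0,"gripper":-0.5}], "newtons": 6}}

```text
clock: 3.53
eef_pos: [513.3, 359.7, 23.5]
eef_rot: [3.141, 0.001, -2.978]
wrist_force: [0.1, -0.8, -0.8]
finger_gap: 44.0
finger_force: 0.0
```

{"api": "carry_out", "payload": {"deltas": [{"dp":[0,0,0],"roll":0,"gripper":-0.6},{"dp":[0,0,0],"roll":0,"gripper":-0.6},{"dp":[0,0,0],"roll":0,"gripper":-0.6},{"dp":[0,0,0],"roll":0,"gripper":-0.6},{"dp":[0,0,0],"roll":0,"gripper":-0.6},{"dp":[0,0,0],"roll":0,"gripper":-0.6},{"dp":[0,0,0],"roll":0,"gripper":-0.6}], "newtons": 6}}

```text
clock: 4.12
eef_pos: [513.2, 359.6, 23.0]
eef_rot: [-3.142, 0.0, -2.978]
wrist_force: [0.1, -1.3, 1.3]
finger_gap: 29.8
finger_force: 6.0
```

{"api": "carry_out", "payload": {"deltas": [{"dp":[0,0,0],"roll":0,"gripper":0.1},{"dp":[0,0,0],"roll":0,"gripper":0.1},{"dp":[0,0,0],"roll":7,"gripper":0.1},{"dp":[0,0,0],"roll":14,"gripper":0.1},{"dp":[0,0,0],"roll":21,"gripper":0.1},{"dp":[0,0,0],"roll":28,"gripper":0.1},{"dp":[0,0,0],"roll":35,"gripper":0.1},{"dp":[0,0,0],"roll":42,"gripper":0.1},{"dp":[0,0,0],"roll":49,"gripper":0.1},{"dp":[0,0,0],"roll":56,"gripper":0.1},{"dp":[0,0,0],"roll":63,"gripper":0.1},{"dp":[0,0,0],"roll":70,"gripper":0.1}]}}

```text
clock: 5.12
eef_pos: [513.0, 359.7, 22.8]
eef_rot: [-3.141, -0.0, 2.078]
wrist_force: [1.2, -0.8, 0.3]
finger_gap: 52.1
finger_force: 0.0
```

{"api": "carry_out", "payload": {"deltas": [{"dp":[0,0,0],"roll":7,"gripper":0.1},{"dp":[0,0,0],"roll":14,"gripper":0.1},{"dp":[0,0,0],"roll":20,"gripper":-0.2},{"dp":[0,0,0],"roll":20,"gripper":-0.8},{"dp":[0,0,0],"roll":20,"gripper":-0.8},{"dp":[0,0,0],"roll":20,"gripper":-0.8},{"dp":[0,0,0],"roll":20,"gripper":-0.8},{"dp":[0,0,0],"roll":20,"gripper":-0.8},{"dp":[0,0,0],"roll":20,"gripper":-0.8},{"dp":[0,0,0],"roll":20,"gripper":-0.8},{"dp":[0,0,0],"roll":20,"gripper":-0.8},{"dp":[0,0,0],"roll":20,"gripper":-0.8}], "newtons": 8}}

```text
clock: 6.12
eef_pos: [513.1, 359.7, 22.9]
eef_rot: [3.142, 0.0, 1.735]
wrist_force: [0.4, 0.7, -0.9]
finger_gap: 20.1
finger_force: 8.0
```

{"api": "carry_out", "payload": {"deltas": [{"dp":[0,0,0],"roll":0,"gripper":-0.8},{"dp":[0,0,-41],"roll":0,"gripper":-0.8},{"dp":[-30,0,-82],"roll":7,"gripper":-0.8},{"dp":[-60,3,-97],"roll":14,"gripper":-0.8},{"dp":[-100,4,-97],"roll":21,"gripper":-0.8},{"dp":[-140,5,-97],"roll":28,"gripper":-0.8},{"dp":[-180,7,-97],"roll":35,"gripper":-0.8},{"dp":[-220,8,-97],"roll":42,"gripper":-0.8},{"dp":[-260,10,-97],"roll":49,"gripper":-0.8},{"dp":[-300,11,-97],"roll":56,"gripper":-0.8},{"dp":[-330,12,-97],"roll":63,"gripper":-0.8},{"dp":[-360,13,-97],"roll":70,"gripper":-0.8}], "newtons": 25}}

```text
clock: 7.12
eef_pos: [584.6, 4.6, 119.9]
eef_rot: [-3.141, 0.0, 0.506]
wrist_force: [0.2, 0.6, -0.3]
finger_gap: 19.7
finger_force: 25.0
```

{"api": "carry_out", "payload": {"deltas": [{"dp":[-12,38,0],"roll":7,"gripper":-0.8},{"dp":[-24,77,0],"roll":14,"gripper":-0.8},{"dp":[-36.6,115,15],"roll":21,"gripper":-0.8},{"dp":[-36.6,115,30],"roll":28.8,"gripper":-0.8},{"dp":[-36.6,115,30],"roll":28.8,"gripper":-0.8},{"dp":[-36.6,115,30],"roll":28.8,"gripper":-0.8},{"dp":[-36.6,115,30],"roll":28.8,"gripper":-0.8}]}}

```text
clock: 7.7
eef_pos: [609.3, -110.6, 90.8]
eef_rot: [-3.142, -0.0, 0.015]
wrist_force: [-0.0, -0.6, -0.6]
finger_gap: 19.8
finger_force: 25.0
```

```bash
python3 - <<'E'
from h import *
print(read_state()["eef_pos"],read_state()["eef_rot"])
S=np.mean([viewer.camera("side") for _ in range(4)],0).astype(np.uint8)[:,:,::-1]
T=np.mean([viewer.camera("top") for _ in range(4)],0).astype(np.uint8)[:,:,::-1]
print(proj("side",[[609.3,-112.6,34],[609.3,-112.6,70]]),proj("top",[[609.3,-112.6,34]]))
a=cv2.resize(S[180:270,285:395],None,fx=6.6,fy=6.6,interpolation=cv2.INTER_CUBIC)
cv2.imwrite("pics/e.png",a[:594,:760])
E
```

```text
[ 609.32862186 -110.55422894   90.75317903] [-3.14158272e+00 -4.63701385e-04  1.53651791e-02]
[[339.6988323  227.46967227]
 [339.59478528 213.10326455]] [[436.9866863  243.88123967]]
```

View pics/e.png

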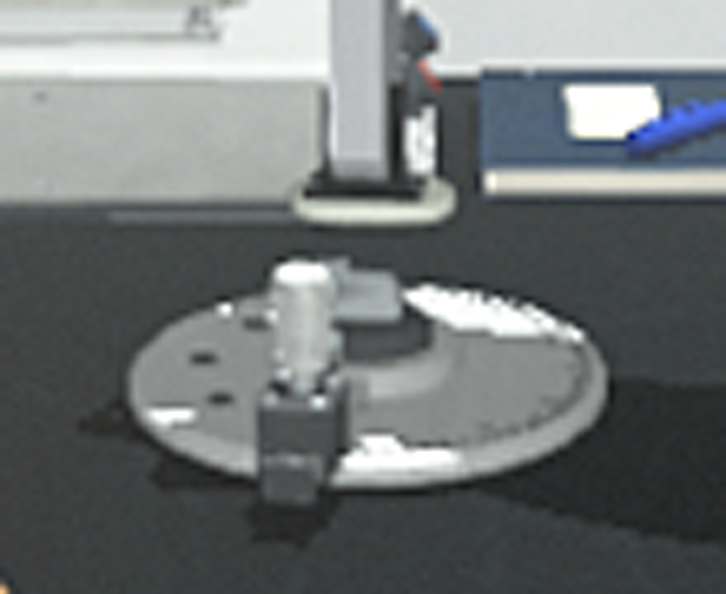

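```bash
python3 - <<'E'
from h import *
S=np.mean([viewer.camera("side") for _ in range(8)],0).mean(2)
def prof(r,a,b):
    p=S[r-1:r+2].mean(0);g=np.diff(p);print(r,[(round(i+.5,1),int(g[i])) for i in range(a,b) if abs(g[i])>=8 and abs(g[i])>=abs(g[i-1]) and abs(g[i])>=abs(g[i+1])])
for r in(198,202,206):prof(r,325,360)
for r in(223,225,227):prof(r,330,360)
for r in(236,238,240,242):prof(r,295,385)
prof(233,340,360);prof(211,325,360)
g=cv2.resize(S[205:262,297:385].astype(np.float32),None,fx=4,fy=4,interpolation=cv2.INTER_CUBIC)
a=np.linspace(0,2*np.pi,90);C=np.c_[np.cos(a),np.sin(a)]
# subpixel disk edge: lower outline columns
print("p",proj("side",[[609.3,-112.6,14],[609.3-86,-112.6,14],[609.3+86,-112.6,14],[607.3,-112.6,14]])[:,0])
print("finger",proj("side",[[609.3+d,-110.6+22,100] for d in(-8,0,8)])[:,0])
E
```

```text
198 [(334.5, 86), (343.5, -83), (347.5, 75), (350.5, -127), (357.5, 29)]
202 [(334.5, 88), (343.5, -83), (346.5, 100), (350.5, -153), (357.5, 26)]
206 [(333.5, -61), (343.5, -60), (346.5, 47), (350.5, -78), (352.5, -8), (357.5, 81)]
223 [(331.5, -17), (335.5, -33), (344.5, -44), (346.5, 18), (348.5, 20), (350.5, -25), (352.5, -17), (355.5, -21), (357.5, -27), (359.5, -8)]
225 [(332.5, -16), (334.5, -12), (344.5, -32), (346.5, 68), (352.5, -21), (355.5, -38), (357.5, -72)]
227 [(332.5, -13), (334.5, -24), (345.5, -67), (348.5, 46)]
236 [(304.5, 60), (306.5, -27), (326.5, 29), (329.5, 20), (332.5, -33), (335.5, 15), (340.5, 10), (352.5, -10), (371.5, -11), (376.5, -67)]
238 [(304.5, 78), (306.5, -45), (325.5, -26), (329.5, 32), (332.5, -51), (337.5, 27), (340.5, 31), (351.5, -8), (371.5, -21), (373.5, 18), (376.5, -86)]
240 [(304.5, 55), (316.5, -27), (319.5, 23), (324.5, 21), (326.5, -41), (328.5, 16), (331.5, 25), (333.5, -30), (335.5, -27), (337.5, 43), (340.5, 23), (372.5, 15), (376.5, -64)]
242 [(305.5, 46), (307.5, 27), (310.5, -9), (314.5, -55), (323.5, -39), (331.5, 15), (333.5, -21), (337.5, 41), (340.5, 8), (370.5, 15), (375.5, -49)]
233 [(349.5, 17), (355.5, 8)]
211 [(329.5, 47), (348.5, 20), (353.5, -71)]
p [339.75560712 375.94136288 304.48829891 340.58656783]
finger [341.44946504 337.96678896 334.49282577]
```

{"api": "carry_out", "payload": {"deltas": [{"dp":[0.7,2.0,10],"roll":0,"gripper":-0.8},{"dp":[0.7,2.0,18],"roll":0,"gripper":-0.8},{"dp":[0.7,2.0,20],"roll":0,"gripper":-0.8},{"dp":[0.7,2.0,21],"roll":0,"gripper":-0.8},{"dp":[0.7,2.0,22],"roll":0,"gripper":-0.8},{"dp":[0.7,2.0,23],"roll":0,"gripper":-0.8},{"dp":[0.7,2.0,23],"roll":0,"gripper":-0.8}], "newtons": 12}}

```text
clock: 9.08
eef_pos: [609.9, -113.6, 67.0]
eef_rot: [3.142, -0.0, 0.01]
wrist_force: [0.3, 0.2, -1.5]
finger_gap: 20.1
finger_force: 12.0
```

{"api": "carry_out", "payload": {"deltas": [{"dp":[0,0,1],"roll":0,"gripper":-0.8},{"dp":[0,0,2],"roll":0,"gripper":-0.8},{"dp":[0,0,3],"roll":0,"gripper":-0.8},{"dp":[0,0,4],"roll":0,"gripper":-0.8},{"dp":[0,0,4],"roll":0,"gripper":-0.8}]}}

```text
clock: 9.5
eef_pos: [609.9, -113.4, 62.8]
eef_rot: [-3.141, 0.0, 0.01]
wrist_force: [0.3, 1.1, -1.7]
finger_gap: 19.8
finger_force: 12.0
```

```bash
python3 - <<'E'
from h import *
for i in range(3):
    s=read_state();print(s["eef_pos"].round(2),s["eef_rot"].round(4),s["wrist_force"].round(2),s["moment"].round(3));viewer.camera("top")
E
```

```text
[ 609.86 -113.41   62.82] [-3.1414  0.      0.0102] [ 0.28  1.07 -1.72] [ 0.222  0.054 -0.007]
[ 609.85 -113.41   62.84] [-3.1414e+00  1.0000e-04  1.0200e-02] [-0.92  0.62 -2.15] [0.243 0.106 0.008]
[ 609.85 -113.45   62.89] [-3.1415e+00  1.0000e-04  1.0200e-02] [ 0.98  0.11 -2.16] [ 0.324  0.065 -0.017]
```

{"api": "carry_out", "payload": {"deltas": [{"dp":[0,0,1.5],"roll":0,"gripper":-0.8},{"dp":[0,0,3],"roll":0,"gripper":-0.8},{"dp":[0,0,4.5],"roll":0,"gripper":-0.8},{"dp":[0,0,6],"roll":0,"gripper":-0.8},{"dp":[0,0,6],"roll":0,"gripper":-0.8}]}}

```text
clock: 10.07
eef_pos: [610.0, -112.9, 57.0]
eef_rot: [-3.141, -0.0, 0.01]
wrist_force: [-0.7, 6.3, 1.8]
finger_gap: 20.0
finger_force: 12.0
```

{"api": "carry_out", "payload": {"deltas": [{"dp":[0,-0.6,0],"roll":0,"gripper":-0.8},{"dp":[0,-0.8,1],"roll":0,"gripper":-0.8},{"dp":[0,-0.8,2],"roll":0,"gripper":-0.8},{"dp":[0,-0.8,3],"roll":0,"gripper":-0.8},{"dp":[0,-0.8,3],"roll":0,"gripper":-0.8}]}}

```text
clock: 10.48
eef_pos: [609.8, -112.7, 53.9]
eef_rot: [-3.141, 0.0, 0.01]
wrist_force: [-1.6, 4.1, 1.6]
finger_gap: 19.8
finger_force: 12.0
```

{"api": "carry_out", "payload": {"deltas": [{"dp":[0,-0.6,0.5],"roll":0,"gripper":-0.8},{"dp":[0,-0.6,1],"roll":0,"gripper":-0.8},{"dp":[0,-0.6,1.5],"roll":0,"gripper":-0.8},{"dp":[0,-0.6,1.5],"roll":0,"gripper":-0.8}]}}

```text
clock: 10.82
eef_pos: [610.1, -112.7, 53.8]
eef_rot: [3.141, -0.001, 0.01]
wrist_force: [-6.8, 1.8, 14.5]
finger_gap: 19.9
finger_force: 12.0
```

{"api": "carry_out", "payload": {"deltas": [{"dp":[0,0,0],"roll":0,"gripper":0.3},{"dp":[0,0,0],"roll":0,"gripper":0.3},{"dp":[0,0,0],"roll":0,"gripper":0.3},{"dp":[0,0,0],"roll":0,"gripper":0.3},{"dp":[0,0,-30],"roll":0,"gripper":0.3},{"dp":[0,0,-65],"roll":0,"gripper":0.3},{"dp":[-40,0,-80],"roll":0,"gripper":0.3},{"dp":[-80,0,-80],"roll":0,"gripper":0.3},{"dp":[-120,0,-80],"roll":0,"gripper":0.3},{"dp":[-160,0,-80],"roll":0,"gripper":0.3},{"dp":[-200,0,-80],"roll":0,"gripper":0.3},{"dp":[-200,0,-80],"roll":0,"gripper":0.3}]}}

```text
clock: 11.82
eef_pos: [404.1, -113.4, 131.5]
eef_rot: [-3.141, 0.004, 0.009]
wrist_force: [0.1, -0.7, 0.2]
finger_gap: 61.0
finger_force: 0.0
```

```bash
python3 - <<'E'
from h import *
print(read_state()["eef_pos"].round(2))
T=np.mean([viewer.camera("top") for _ in range(10)],0).astype(np.float32)[:,:,::-1].copy();np.save("T2.npy",T)
S=np.mean([viewer.camera("side") for _ in range(10)],0).astype(np.float32)[:,:,::-1].copy();np.save("S2.npy",S)
for c in("top","side"):
    for d in models.cut_out(c,"knob")[:2]:v,u=np.nonzero(d["region"]);print(c,d["p"],d["box"],u.mean(),v.mean())
a=rect("top",T,609.7,-112.5,46,45,8.3)[:598,:598]
b=rect("top",T,609.7,-20,87,25,4)
o=np.zeros((598,798,3));o[:,:len(a[0])]=a[:, :598];o[:200,598:]=b[:200,:200]
s=cv2.resize(S[205:265,300:340],None,fx=5,fy=5,interpolation=cv2.INTER_CUBIC);o[200:500,598:]=s[:300,:200]
cv2.imwrite("pics/f.png",np.clip(o,0,255).astype(np.uint8))
E
```

```text
[ 404.08 -113.43  131.49]
side 0.43 [326.3, 218.4, 333.5, 237.0] 330.55 227.28333333333333
```

View pics/f.png

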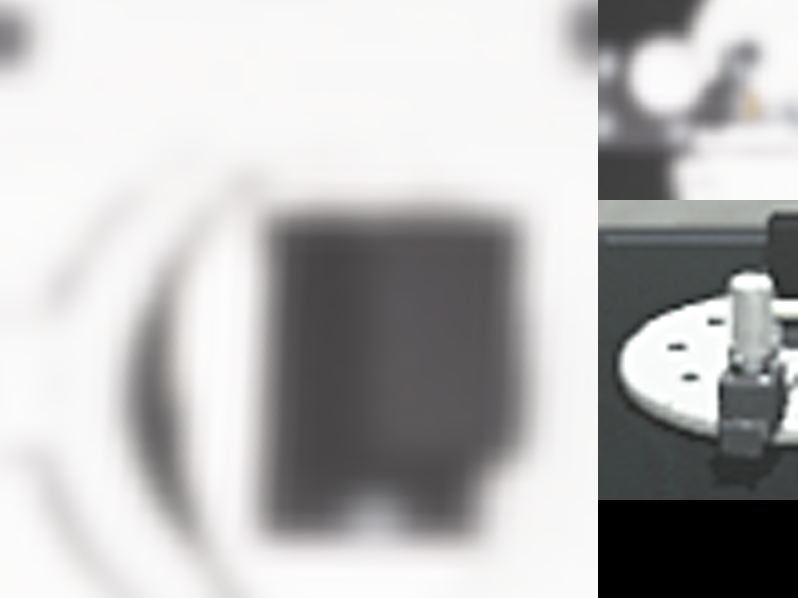

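```bash
cat > fit.py <<'E'
from h import *
T=np.load("T.npy");B=(190,270,245,315)
g=cv2.resize(T[B[1]:B[3],B[0]:B[2]],None,fx=4,fy=4,interpolation=cv2.INTER_CUBIC).mean(2)
k=cv2.morphologyEx((g<130).astype(np.uint8),cv2.MORPH_OPEN,np.ones((9,9)));k=cv2.morphologyEx(k,cv2.MORPH_CLOSE,np.ones((21,21)))
ct=(max(cv2.findContours(k,0,cv2.CHAIN_APPROX_NONE)[0],key=len)[:,0]+.5)/4-.5+np.array(B[:2])
Rm=lambda t:np.array([[np.cos(t),-np.sin(t)],[np.sin(t),np.cos(t)]])
def pts(p,L,W,z):return np.array([np.r_[Rm(p[2])@[a*L,b*W]+p[:2],h] for a in(-1,1) for b in(-1,1) for h in z])
def res(p):
    H=[cv2.convexHull(proj("top",q).astype(np.float32)) for q in(pts(p,15,10,(15,51)),pts(p,p[3],p[4],(15,17)))]
    return [max(cv2.pointPolygonTest(h,tuple(map(float,q)),True) for h in H) for q in ct]
for x0 in([513,358.5,1.735,18.,13.],[513,360,1.70,16.,11.]):
    r=least_squares(res,x0,loss="soft_l1",f_scale=.3,diff_step=1e-4,x_scale=[1,1,.03,1,1]);print(r.x.round(3),np.abs(r.fun).mean().round(3))
b=r.x
g=rect("top",T,b[0],b[1],15,45,8);m=g.mean(2);bg=np.median(m[20:100,20:100]);th=(bg+np.percentile(m,97))/2;print(bg,th)
k=cv2.morphologyEx((m>th).astype(np.uint8),cv2.MORPH_OPEN,np.ones((9,9)))
ct=max(cv2.findContours(k,0,cv2.CHAIN_APPROX_NONE)[0],key=len)[:,0];q=np.c_[45-(ct[:,1]+.5)/8,45-(ct[:,0]+.5)/8]@Rm(b[2])
hl=cv2.convexHull(q.astype(np.float32))[:,0]
# keep contour pts close to the hull (true plate edge)
d=np.array([cv2.pointPolygonTest(hl,tuple(map(float,p)),True) for p in q]);e=q[d<0.6]
th=np.arctan2(e[:,1],e[:,0])
def mod(p,t):  # support function h(t)=a0+sum, convex smooth
    h=p[0];hp=0
    for n in(1,2,3):h=h+p[2*n-1]*np.cos(n*t)+p[2*n]*np.sin(n*t);hp=hp+n*(-p[2*n-1]*np.sin(n*t)+p[2*n]*np.cos(n*t))
    return np.c_[h*np.cos(t)-hp*np.sin(t),h*np.sin(t)+hp*np.cos(t)]
tt=np.linspace(0,2*np.pi,361)
def r2(p):
    pl=mod(p,tt).astype(np.float32);return np.r_[[cv2.pointPolygonTest(pl,tuple(map(float,x)),True) for x in e],p[5:]*3]
s=least_squares(r2,[24,0,0,4,0,0,0],loss="soft_l1",f_scale=.4,diff_step=1e-4,x_scale=1);print(s.x.round(2),np.abs(s.fun).mean().round(2),len(e),np.hypot(*mod(s.x,tt).T).min(),np.hypot(*mod(s.x,tt).T).max())
print("angles covered",np.histogram(th,12,(-np.pi,np.pi))[0])
np.save("plate.npy",mod(s.x,tt))
E
python3 fit.py
```

```text
[513.229 357.934   1.757  15.815  10.694] 0.213
[513.229 357.932   1.757  15.812  10.692] 0.213
180.37009 213.99582
[ 2.521e+01 -1.140e+00  3.160e+00  3.690e+00  1.260e+00  1.000e-02
  8.800e-01] 0.49 706 18.62395789680088 30.35804351998886
angles covered [115   7   0   0   0   0  83 110  84  88  98 121]
```

```bash
python3 - <<'E'
s=open("fit.py").read()
s=s.replace("ct=max(cv2.findContours(k,0,cv2.CHAIN_APPROX_NONE)[0],key=len)[:,0];q=","ct=np.vstack([c[:,0] for c in cv2.findContours(k,0,cv2.CHAIN_APPROX_NONE)[0] if len(c)>60 and np.hypot(*(c[:,0].mean(0)-360))<250]);q=")
s=s.replace("d<0.6","d<0.9").replace("p[5:]*3","p[5:]*6")
s+='''
v=m[::,::];o=cv2.cvtColor(np.clip(v,0,255).astype(np.uint8),cv2.COLOR_GRAY2BGR)
w=mod(s.x,tt)@Rm(b[2]).T;px=np.c_[(45-w[:,1])*8-.5,(45-w[:,0])*8-.5].astype(np.int32);cv2.polylines(o,[px],True,(0,0,255),1)
for p in e[::6]: 
    p=Rm(b[2])@p;cv2.circle(o,(int((45-p[1])*8),int((45-p[0])*8)),2,(0,200,0),-1)
cv2.imwrite("pics/g.png",o[70:650,60:660])
'''
open("fit.py","w").write(s)
E
python3 fit.py
```

```text
[513.229 357.934   1.757  15.815  10.694] 0.213
[513.229 357.932   1.757  15.812  10.692] 0.213
180.37009 213.99582
[26.08 -0.3   1.81  3.44 -0.15 -0.98  0.63] 0.68 928 21.097389364736294 31.130797726843927
angles covered [111   6  65  94  43   0  81 110 102  97  98 121]
```

View pics/g.png

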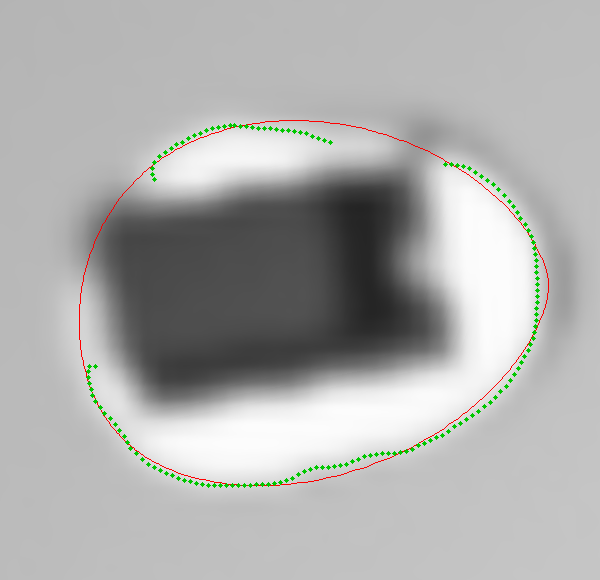

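{"api": "carry_out", "payload": {"deltas": [{"dp":[36,-16,0],"roll":0,"gripper":0.3},{"dp":[71,-33,0],"roll":0,"gripper":0.3},{"dp":[107,-50,0],"roll":0,"gripper":0.3},{"dp":[142,-66,0],"roll":0,"gripper":0.3},{"dp":[178,-83,0],"roll":0,"gripper":0.3},{"dp":[213,-99.5,0],"roll":0,"gripper":0.3},{"dp":[213,-99.5,0],"roll":0,"gripper":0.3},{"dp":[213,-99.5,38],"roll":0,"gripper":0.3},{"dp":[213,-99.5,76],"roll":0,"gripper":0.3},{"dp":[213,-99.5,76],"roll":0,"gripper":0.0},{"dp":[213,-99.5,76],"roll":0,"gripper":0.0},{"dp":[213,-99.5,76],"roll":0,"gripper":0.0}]}}

```text
clock: 13.92
eef_pos: [622.7, -12.8, 58.7]
eef_rot: [3.141, -0.002, 0.01]
wrist_force: [0.6, -0.2, 0.6]
finger_gap: 47.7
finger_force: 0.0
```

```bash
cat > traj.py <<'E'
import numpy as np
P=np.load("plate.npy");C=np.array([609.7,-112.5]);YAW=.01
def slack(th):   # knob radius for just touching at tracer angle th
    n=len(P);t=np.gradient(P,axis=0);nn=np.c_[t[:,1],-t[:,0]];nn/=np.hypot(*nn.T)[:,None]
    O=P+3.5*nn;a=np.unwrap(np.arctan2(O[:,1],O[:,0]));r=np.hypot(*O.T);o=np.argsort(a%(2*np.pi))
    return np.interp(th%(2*np.pi),(a%(2*np.pi))[o],r[o],period=2*np.pi)-3.5+48
if __name__=="__main__":
    for th in np.arange(1.44,4.9,.1):print(round(th-1.44,2),slack(th).round(1),end="; ")
E
python3 traj.py
```

```text
0.0 72.0; 0.1 71.8; 0.2 71.7; 0.3 71.7; 0.4 71.8; 0.5 72.0; 0.6 72.4; 0.7 72.8; 0.8 73.4; 0.9 74.1; 1.0 74.9; 1.1 75.8; 1.2 76.8; 1.3 77.7; 1.4 78.6; 1.5 79.1; 1.6 79.0; 1.7 78.2; 1.8 77.2; 1.9 76.0; 2.0 74.9; 2.1 73.8; 2.2 72.9; 2.3 72.0; 2.4 71.3; 2.5 70.6; 2.6 70.1; 2.7 69.7; 2.8 69.4; 2.9 69.2; 3.0 69.1; 3.1 69.1; 3.2 69.2; 3.3 69.4; 3.4 69.7;
```

{"api": "carry_out", "payload": {"deltas": [{"dp":[-6.5,-0.8,3],"roll":0,"gripper":-0.2},{"dp":[-6.5,-0.8,3],"roll":0,"gripper":-0.3},{"dp":[-6.5,-0.8,3],"roll":0,"gripper":-0.8},{"dp":[-6.5,-0.8,3],"roll":0,"gripper":-0.8},{"dp":[-6.5,-0.8,3],"roll":0,"gripper":-0.8},{"dp":[-6.5,-0.8,3],"roll":0,"gripper":-0.8},{"dp":[-6.5,-0.8,3],"roll":0,"gripper":-0.8},{"dp":[-6.5,-0.8,3],"roll":0,"gripper":-0.8},{"dp":[-6.5,-0.8,3],"roll":0,"gripper":-0.8}], "newtons": 8}}

```text
clock: 14.67
eef_pos: [615.7, -11.8, 54.0]
eef_rot: [3.141, -0.001, 0.01]
wrist_force: [-0.3, -0.1, 4.6]
finger_gap: 17.6
finger_force: 8.0
```

```bash
cat > rd.py <<'E'
from h import *
import sys
F=[];X=[]
for i in range(int(sys.argv[1]) if len(sys.argv)>1 else 8):
    viewer.camera("top");s=read_state();F.append(s["wrist_force"]);X.append(s["eef_pos"])
F=np.mean(F,0);X=np.mean(X,0);C=np.array([609.7,-112.5]);d=X[:2]-C;th=np.arctan2(d[1],d[0]);th=th if th>0 else th+2*np.pi
u=np.array([np.cos(th),np.sin(th)]);t=np.array([-u[1],u[0]])
print("t",s["clock"],"pos",X.round(2),"yaw",s["eef_rot"][2].round(4),"F",F.round(2),"gap",round(s["finger_gap"],1),"\nr",np.hypot(*d).round(2),"swing",round(th-1.45,3),"Frad",(F[:2]@u).round(2),"Ftan",(F[:2]@t).round(2))
E
python3 rd.py
```

```text
t 15.0667 pos [615.75 -11.85  54.02] yaw 0.0101 F [ 0.03 -0.17  5.88] gap 17.3 
r 100.83 swing 0.061 Frad -0.17 Ftan -0.04
```

{"api": "carry_out", "payload": {"deltas": [{"dp":[0,0,0],"roll":0,"gripper":-0.4},{"dp":[0,0,0],"roll":0,"gripper":-0.4},{"dp":[0,0,-5],"roll":0,"gripper":-0.4},{"dp":[0,0,-5],"roll":0,"gripper":-0.4},{"dp":[0,0,-5],"roll":0,"gripper":-0.4}]}}

```text
clock: 15.48
eef_pos: [615.4, -11.8, 58.7]
eef_rot: [3.142, -0.0, 0.01]
wrist_force: [-0.2, -0.2, -0.1]
finger_gap: 27.9
finger_force: 0.0
```

```bash
python3 rd.py 6; python3 - <<'E'
from h import *
print(proj("side",[[616,-12,53],[616,-12,72],[616,-12,87],[606,-12,72]]))
S=np.mean([viewer.camera("side") for _ in range(8)],0).astype(np.uint8)[:,:,::-1];
o=cv2.resize(S[190:260,295:375],None,fx=7.5,fy=7.5,interpolation=cv2.INTER_CUBIC);cv2.imwrite("pics/i.png",o)
E
```

```text
t 15.7833 pos [615.29 -11.8   58.38] yaw 0.0101 F [ 0.06 -0.19  0.07] gap 28.2 
r 100.86 swing 0.065 Frad -0.19 Ftan -0.07
[[329.86324523 235.54947871]
 [329.73831059 227.39451699]
 [329.63849665 220.87928006]
 [334.30759038 227.59983865]]
```

View pics/i.png

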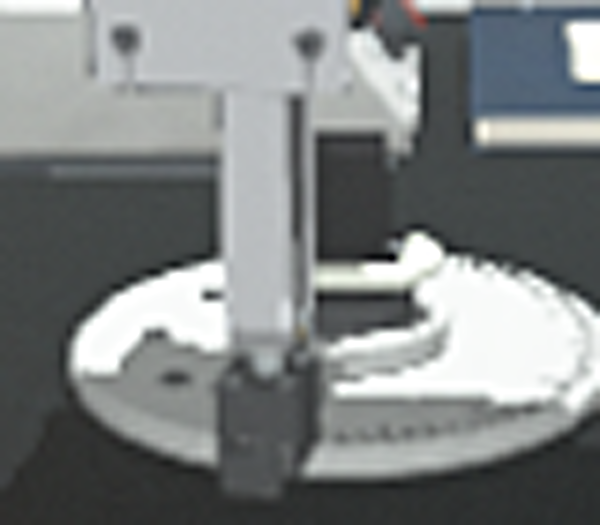

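{"api": "carry_out", "payload": {"deltas": [{"dp":[0.5,0,0],"roll":0,"gripper":-0.8},{"dp":[0.5,0,0],"roll":0,"gripper":-0.8},{"dp":[0.5,0,0],"roll":0,"gripper":-0.8},{"dp":[0.5,0,0],"roll":0,"gripper":-0.8},{"dp":[0.5,0,0],"roll":0,"gripper":-0.8},{"dp":[0.5,0,0],"roll":0,"gripper":-0.8}], "newtons": 25}}

```text
clock: 16.68
eef_pos: [615.8, -11.8, 58.5]
eef_rot: [-3.142, -0.0, 0.01]
wrist_force: [0.1, -0.3, 0.9]
finger_gap: 17.3
finger_force: 25.0
```

```bash
python3 rd.py 6
```

```text
t 16.9833 pos [615.84 -11.8   58.47] yaw 0.0101 F [-0.07  0.15  0.33] gap 17.7 
r 100.89 swing 0.06 Frad 0.14 Ftan 0.08
```

{"api": "carry_out", "payload": {"deltas": [{"dp":[-0.5,8,0],"roll":0,"gripper":-0.8},{"dp":[-1.1,16,0],"roll":0,"gripper":-0.8},{"dp":[-1.6,22,0],"roll":0,"gripper":-0.8},{"dp":[-1.9,26.5,0],"roll":0,"gripper":-0.8},{"dp":[-1.9,26.5,0],"roll":0,"gripper":-0.8}]}}

```text
clock: 17.4
eef_pos: [614.1, -39.6, 58.5]
eef_rot: [3.141, 0.0, 0.009]
wrist_force: [-0.1, -1.1, -0.1]
finger_gap: 17.7
finger_force: 25.0
```

```bash
python3 rd.py 6
```

```text
t 17.7 pos [614.19 -38.43  58.45] yaw 0.0104 F [ 0.03 -0.24  1.11] gap 17.2 
r 74.2 swing 0.06 Frad -0.24 Ftan -0.05
```

{"api": "carry_out", "payload": {"deltas": [{"dp":[0,0.6,0],"roll":0,"gripper":-0.8},{"dp":[0,1.2,0],"roll":0,"gripper":-0.8},{"dp":[-0.1,1.7,0],"roll":0,"gripper":-0.8},{"dp":[-0.1,1.7,0],"roll":0,"gripper":-0.8}]}}

```text
clock: 18.03
eef_pos: [614.1, -40.1, 58.4]
eef_rot: [3.142, -0.0, 0.01]
wrist_force: [-1.0, 0.1, 0.8]
finger_gap: 17.4
finger_force: 25.0
```

```bash
python3 rd.py 6
```

```text
t 18.3333 pos [614.14 -40.04  58.45] yaw 0.0101 F [0.33 0.11 0.31] gap 17.4 
r 72.6 swing 0.06 Frad 0.13 Ftan -0.32
```

{"api": "carry_out", "payload": {"deltas": [{"dp":[0,0.5,0],"roll":0,"gripper":-0.8},{"dp":[-0.1,1.0,0],"roll":0,"gripper":-0.8},{"dp":[-0.1,1.5,0],"roll":0,"gripper":-0.8},{"dp":[-0.1,1.5,0],"roll":0,"gripper":-0.8}]}}

```text
clock: 18.67
eef_pos: [614.0, -41.6, 58.4]
eef_rot: [3.142, 0.0, 0.01]
wrist_force: [0.6, 0.1, 0.2]
finger_gap: 17.3
finger_force: 25.0
```

```bash
python3 rd.py 6
```

```text
t 18.9667 pos [614.02 -41.57  58.45] yaw 0.0101 F [-0.13 -0.39  0.81] gap 17.3 
r 71.06 swing 0.06 Frad -0.4 Ftan 0.11
```

{"api": "carry_out", "payload": {"deltas": [{"dp":[0,0.5,0],"roll":0,"gripper":-0.8},{"dp":[-0.1,1.0,0],"roll":0,"gripper":-0.8},{"dp":[-0.1,1.5,0],"roll":0,"gripper":-0.8},{"dp":[-0.1,1.5,0],"roll":0,"gripper":-0.8}]}}

```text
clock: 19.3
eef_pos: [613.9, -42.9, 58.5]
eef_rot: [-3.141, 0.0, 0.01]
wrist_force: [0.1, 1.6, 0.3]
finger_gap: 17.6
finger_force: 25.0
```

```bash
python3 rd.py 6
```

```text
t 19.6 pos [613.95 -42.91  58.45] yaw 0.0102 F [-0.61  2.11  0.51] gap 17.6 
r 69.72 swing 0.06 Frad 2.07 Ftan 0.74
```

```bash
cat > nx.py <<'E'
import sys,json,os
from h import *
from traj import slack,C,YAW
step=float(sys.argv[1]);n=int(sys.argv[2]);g=float(sys.argv[3]) if len(sys.argv)>3 else .5
F=[];X=[]
for i in range(6):
    viewer.camera("top");s=read_state();F.append(s["wrist_force"]);X.append(s["eef_pos"])
F=np.mean(F,0);X=np.mean(X,0);d=X[:2]-C;r=np.hypot(*d);th=np.arctan2(d[1],d[0])%(2*np.pi)
u=np.array([np.cos(th),np.sin(th)]);t=np.array([-u[1],u[0]]);fr=F[:2]@u
sw=th-YAW-1.44;pr=(fr-1)/1.5;off=r+pr-slack(th-YAW)
H=json.load(open("hist.json")) if os.path.exists("hist.json") else []
H.append([sw,off,r,fr]);json.dump(H,open("hist.json","w"))
sl=0
if len(H)>1 and H[-1][0]-H[-2][0]>.05: sl=g*(H[-1][1]-H[-2][1])/(H[-1][0]-H[-2][0])
print("clk",round(s["clock"],2),"swing",round(sw,3),"r",r.round(2),"Frad",fr.round(2),"Ftan",(F[:2]@t).round(2),"press",pr.round(2),"off",off.round(2),"slope",round(sl,2),"z",X[2].round(1),"gap",round(s["finger_gap"],1))
y=s["eef_rot"][2];tx=np.array([np.cos(y),np.sin(y)]);ty=np.array([np.sin(y),-np.cos(y)])
rows=[]
for k in range(1,n+1):
    a=th+step*k/n;w=min(1,k/3);rr=slack(a-YAW)+off+sl*step*k/n-(2.0*w+pr*(1-w))
    p=C+rr*np.array([np.cos(a),np.sin(a)])-X[:2];rows.append([round(float(p@tx),1),round(float(p@ty),1)])
print(rows)
E
python3 nx.py 0.15 5
```

```text
clk 19.9 swing 0.06 r 69.67 Frad 1.84 Ftan 0.28 press 0.56 off -1.65 slope 0 z 58.5 gap 17.3
[[-2.1, 0.4], [-4.2, 0.9], [-6.2, 1.4], [-8.3, 1.5], [-10.3, 1.7]]
```

{"api": "carry_out", "payload": {"deltas": [{"dp":[-2.1,0.4,0],"roll":0,"gripper":-0.8},{"dp":[-4.2,0.9,0],"roll":0,"gripper":-0.8},{"dp":[-6.2,1.4,0],"roll":0,"gripper":-0.8},{"dp":[-8.3,1.5,0],"roll":0,"gripper":-0.8},{"dp":[-10.3,1.7,0],"roll":0,"gripper":-0.8},{"dp":[-10.3,1.7,0],"roll":0,"gripper":-0.8}]}}

```text
clock: 20.4
eef_pos: [603.2, -44.8, 58.4]
eef_rot: [-3.141, 0.0, 0.01]
wrist_force: [0.0, 4.0, 0.7]
finger_gap: 17.4
finger_force: 25.0
```

```bash
python3 nx.py 0.15 5
```

```text
clk 20.7 swing 0.211 r 68.0 Frad 4.03 Ftan 0.57 press 2.02 off -1.66 slope -0.03 z 58.4 gap 17.8
[[-2.0, 0.2], [-4.1, 0.4], [-6.1, 0.7], [-8.1, 1.1], [-10.1, 1.5]]
```

{"api": "carry_out", "payload": {"deltas": [{"dp":[-2.0,0.2,0],"roll":0,"gripper":-0.8},{"dp":[-4.1,0.4,0],"roll":0,"gripper":-0.8},{"dp":[-6.1,0.7,0],"roll":0,"gripper":-0.8},{"dp":[-8.1,1.1,0],"roll":0,"gripper":-0.8},{"dp":[-10.1,1.5,0],"roll":0,"gripper":-0.8},{"dp":[-10.1,1.5,0],"roll":0,"gripper":-0.8}]}}

```text
clock: 21.2
eef_pos: [593.1, -46.5, 58.4]
eef_rot: [-3.142, 0.0, 0.01]
wrist_force: [-1.3, 4.7, 0.8]
finger_gap: 17.7
finger_force: 25.0
```

```bash
python3 nx.py 0.25 8
```

```text
clk 21.5 swing 0.361 r 68.03 Frad 4.42 Ftan 0.59 press 2.28 off -1.42 slope 0.79 z 58.4 gap 17.5
[[-2.1, 0.4], [-4.2, 0.8], [-6.3, 1.2], [-8.4, 1.9], [-10.4, 2.5], [-12.4, 3.3], [-14.4, 4.0], [-16.4, 4.9]]
```

{"api": "carry_out", "payload": {"deltas": [{"dp":[-2.1,0.4,0],"roll":0,"gripper":-0.8},{"dp":[-4.2,0.8,0],"roll":0,"gripper":-0.8},{"dp":[-6.3,1.2,0],"roll":0,"gripper":-0.8},{"dp":[-8.4,1.9,0],"roll":0,"gripper":-0.8},{"dp":[-10.4,2.5,0],"roll":0,"gripper":-0.8},{"dp":[-12.4,3.3,0],"roll":0,"gripper":-0.8},{"dp":[-14.4,4.0,0],"roll":0,"gripper":-0.8},{"dp":[-16.4,4.9,0],"roll":0,"gripper":-0.8},{"dp":[-16.4,4.9,0],"roll":0,"gripper":-0.8}]}}

```text
clock: 22.25
eef_pos: [576.8, -51.6, 58.4]
eef_rot: [-3.141, 0.0, 0.01]
wrist_force: [-2.1, 4.3, 1.7]
finger_gap: 17.9
finger_force: 25.0
```

```bash
python3 nx.py 0.25 8
```

```text
clk 22.55 swing 0.611 r 69.18 Frad 5.07 Ftan -0.51 press 2.71 off -0.51 slope 1.82 z 58.4 gap 17.5
[[-2.1, 0.7], [-4.2, 1.4], [-6.3, 2.1], [-8.3, 3.2], [-10.2, 4.3], [-12.1, 5.4], [-14.0, 6.6], [-15.9, 7.9]]
```

{"api": "carry_out", "payload": {"deltas": [{"dp":[-2.1,0.7,0],"roll":0,"gripper":-0.8},{"dp":[-4.2,1.4,0],"roll":0,"gripper":-0.8},{"dp":[-6.3,2.1,0],"roll":0,"gripper":-0.8},{"dp":[-8.3,3.2,0],"roll":0,"gripper":-0.8},{"dp":[-10.2,4.3,0],"roll":0,"gripper":-0.8},{"dp":[-12.1,5.4,0],"roll":0,"gripper":-0.8},{"dp":[-14.0,6.6,0],"roll":0,"gripper":-0.8},{"dp":[-15.9,7.9,0],"roll":0,"gripper":-0.8},{"dp":[-15.9,7.9,0],"roll":0,"gripper":-0.8}]}}

```text
clock: 23.3
eef_pos: [561.0, -59.8, 58.5]
eef_rot: [-3.142, 0.0, 0.01]
wrist_force: [-3.3, 5.2, 1.9]
finger_gap: 17.2
finger_force: 25.0
```

```bash
python3 nx.py 0.2 7 0.7
```

```text
clk 23.6 swing 0.863 r 71.8 Frad 5.54 Ftan -1.17 press 3.03 off 0.98 slope 4.16 z 58.4 gap 17.2
[[-2.0, 0.9], [-3.9, 1.9], [-5.9, 2.9], [-7.6, 4.2], [-9.2, 5.6], [-10.9, 7.0], [-12.5, 8.5]]
```

{"api": "carry_out", "payload": {"deltas": [{"dp":[-0.6,-0.7,0],"roll":0,"gripper":-0.8},{"dp":[-2.3,0.5,0],"roll":0,"gripper":-0.8},{"dp":[-4.0,1.8,0],"roll":0,"gripper":-0.8},{"dp":[-5.9,2.9,0],"roll":0,"gripper":-0.8},{"dp":[-7.6,4.2,0],"roll":0,"gripper":-0.8},{"dp":[-9.2,5.6,0],"roll":0,"gripper":-0.8},{"dp":[-10.9,7.0,0],"roll":0,"gripper":-0.8},{"dp":[-12.5,8.5,0],"roll":0,"gripper":-0.8},{"dp":[-12.5,8.5,0],"roll":0,"gripper":-0.8}]}}

```text
clock: 24.35
eef_pos: [548.6, -68.6, 58.4]
eef_rot: [3.141, 0.0, 0.01]
wrist_force: [-3.2, 2.3, 0.8]
finger_gap: 17.5
finger_force: 25.0
```

```bash
python3 nx.py 0.15 6 0.6
```

```text
clk 24.65 swing 1.062 r 75.21 Frad 4.06 Ftan 0.06 press 2.04 off 1.78 slope 2.41 z 58.4 gap 17.6
[[-1.4, 1.3], [-2.7, 2.7], [-4.0, 4.2], [-5.2, 5.6], [-6.4, 7.1], [-7.6, 8.7]]
```

{"api": "carry_out", "payload": {"deltas": [{"dp":[-1.4,1.3,0],"roll":0,"gripper":-0.8},{"dp":[-2.7,2.7,0],"roll":0,"gripper":-0.8},{"dp":[-4.0,4.2,0],"roll":0,"gripper":-0.8},{"dp":[-5.2,5.6,0],"roll":0,"gripper":-0.8},{"dp":[-6.4,7.1,0],"roll":0,"gripper":-0.8},{"dp":[-7.6,8.7,0],"roll":0,"gripper":-0.8},{"dp":[-7.6,8.7,0],"roll":0,"gripper":-0.8}]}}

```text
clock: 25.23
eef_pos: [541.2, -77.3, 58.4]
eef_rot: [3.141, 0.0, 0.01]
wrist_force: [-2.9, 2.3, 0.7]
finger_gap: 17.7
finger_force: 25.0
```

```bash
python3 nx.py 0.15 6 0.6
```

```text
clk 25.53 swing 1.213 r 76.96 Frad 3.9 Ftan -0.19 press 1.93 off 2.01 slope 0.9 z 58.4 gap 17.1
[[-1.1, 1.6], [-2.2, 3.2], [-3.2, 4.9], [-4.2, 6.6], [-5.1, 8.3], [-6.0, 10.1]]
```

{"api": "carry_out", "payload": {"deltas": [{"dp":[-1.1,1.6,0],"roll":0,"gripper":-0.8},{"dp":[-2.2,3.2,0],"roll":0,"gripper":-0.8},{"dp":[-3.2,4.9,0],"roll":0,"gripper":-0.8},{"dp":[-4.2,6.6,0],"roll":0,"gripper":-0.8},{"dp":[-5.0,8.3,0],"roll":0,"gripper":-0.8},{"dp":[-5.8,10.1,0],"roll":0,"gripper":-0.8},{"dp":[-5.8,10.1,0],"roll":0,"gripper":-0.8}]}}

```text
clock: 26.12
eef_pos: [535.6, -87.5, 58.4]
eef_rot: [3.141, 0.0, 0.01]
wrist_force: [-3.8, 1.0, 0.6]
finger_gap: 17.6
finger_force: 25.0
```

```bash
python3 nx.py 0.12 5 0.7
```

```text
clk 26.42 swing 1.362 r 78.18 Frad 4.41 Ftan -0.02 press 2.27 off 2.19 slope 0.86 z 58.4 gap 17.5
[[-0.9, 1.7], [-1.7, 3.4], [-2.5, 5.1], [-3.1, 6.9], [-3.7, 8.8]]
```

{"api": "carry_out", "payload": {"deltas": [{"dp":[-0.9,1.7,0],"roll":0,"gripper":-0.8},{"dp":[-1.7,3.4,0],"roll":0,"gripper":-0.8},{"dp":[-2.4,5.1,0],"roll":0,"gripper":-0.8},{"dp":[-2.9,6.9,0],"roll":0,"gripper":-0.8},{"dp":[-3.5,8.8,0],"roll":0,"gripper":-0.8},{"dp":[-3.5,8.8,0],"roll":0,"gripper":-0.8}]}}

```text
clock: 26.92
eef_pos: [532.3, -96.4, 58.4]
eef_rot: [3.141, 0.0, 0.01]
wrist_force: [-2.3, 1.2, -0.0]
finger_gap: 17.7
finger_force: 25.0
```

```bash
python3 nx.py 0.12 5 0.6
```

```text
clk 27.22 swing 1.482 r 79.07 Frad 3.14 Ftan 0.1 press 1.43 off 1.47 slope -3.61 z 58.5 gap 17.3
[[-0.2, 1.9], [-0.3, 3.8], [-0.3, 5.7], [-0.4, 7.6], [-0.4, 9.5]]
```

{"api": "carry_out", "payload": {"deltas": [{"dp":[0.0,1.9,0],"roll":0,"gripper":-0.8},{"dp":[0.0,3.8,0],"roll":0,"gripper":-0.8},{"dp":[0.0,5.7,0],"roll":0,"gripper":-0.8},{"dp":[0.0,7.6,0],"roll":0,"gripper":-0.8},{"dp":[0.1,9.5,0],"roll":0,"gripper":-0.8},{"dp":[0.1,9.5,0],"roll":0,"gripper":-0.8}]}}

```text
clock: 27.72
eef_pos: [532.4, -105.9, 58.4]
eef_rot: [3.142, 0.0, 0.01]
wrist_force: [-4.6, -0.2, 1.2]
finger_gap: 17.1
finger_force: 25.0
```

```bash
python3 nx.py 0.12 5 0.6
```

```text
clk 28.02 swing 1.604 r 77.54 Frad 4.79 Ftan 0.45 press 2.53 off 1.13 slope -1.69 z 58.4 gap 17.6
[[-0.2, 1.9], [-0.2, 3.7], [-0.2, 5.6], [-0.0, 7.4], [0.3, 9.3]]
```

{"api": "carry_out", "payload": {"deltas": [{"dp":[-0.3,1.9,0],"roll":0,"gripper":-0.8},{"dp":[-0.3,3.7,0],"roll":0,"gripper":-0.8},{"dp":[-0.3,5.6,0],"roll":0,"gripper":-0.8},{"dp":[-0.1,7.4,0],"roll":0,"gripper":-0.8},{"dp":[0.1,9.3,0],"roll":0,"gripper":-0.8},{"dp":[0.1,9.3,0],"roll":0,"gripper":-0.8}]}}

```text
clock: 28.52
eef_pos: [532.7, -115.4, 58.4]
eef_rot: [3.141, 0.0, 0.01]
wrist_force: [-4.7, -1.9, 2.3]
finger_gap: 17.2
finger_force: 25.0
```

```bash
python3 nx.py 0.15 6 0.6
```

```text
clk 28.82 swing 1.727 r 77.1 Frad 5.34 Ftan 0.93 press 2.89 off 2.04 slope 4.47 z 58.4 gap 17.6
[[-0.1, 1.9], [-0.1, 3.9], [-0.1, 5.8], [0.3, 7.7], [0.8, 9.6], [1.2, 11.5]]
```

{"api": "carry_out", "payload": {"deltas": [{"dp":[-0.4,1.9,0],"roll":0,"gripper":-0.8},{"dp":[-0.5,3.9,0],"roll":0,"gripper":-0.8},{"dp":[-0.4,5.8,0],"roll":0,"gripper":-0.8},{"dp":[-0.1,7.7,0],"roll":0,"gripper":-0.8},{"dp":[0.3,9.6,0],"roll":0,"gripper":-0.8},{"dp":[0.8,11.5,0],"roll":0,"gripper":-0.8},{"dp":[0.8,11.5,0],"roll":0,"gripper":-0.8}]}}

```text
clock: 29.4
eef_pos: [533.8, -126.7, 58.4]
eef_rot: [3.141, -0.0, 0.01]
wrist_force: [-3.6, -0.9, 0.5]
finger_gap: 17.4
finger_force: 25.0
```

```bash
python3 nx.py 0.15 6 0.6
```

```text
clk 29.7 swing 1.871 r 77.21 Frad 3.38 Ftan 0.53 press 1.59 off 2.43 slope 1.62 z 58.5 gap 17.7
[[0.7, 1.8], [1.5, 3.6], [2.3, 5.4], [3.0, 7.2], [3.8, 8.9], [4.6, 10.6]]
```

{"api": "carry_out", "payload": {"deltas": [{"dp":[0.7,1.8,0],"roll":0,"gripper":-0.8},{"dp":[1.5,3.6,0],"roll":0,"gripper":-0.8},{"dp":[2.3,5.4,0],"roll":0,"gripper":-0.8},{"dp":[3.0,7.2,0],"roll":0,"gripper":-0.8},{"dp":[3.8,8.9,0],"roll":0,"gripper":-0.8},{"dp":[4.6,10.6,0],"roll":0,"gripper":-0.8},{"dp":[4.6,10.6,0],"roll":0,"gripper":-0.8}]}}

```text
clock: 30.28
eef_pos: [538.6, -137.2, 58.4]
eef_rot: [3.141, -0.0, 0.01]
wrist_force: [-3.6, -2.4, 1.4]
finger_gap: 17.5
finger_force: 25.0
```

```bash
python3 nx.py 0.2 8 0.6
```

```text
clk 30.58 swing 2.021 r 75.28 Frad 3.3 Ftan 0.92 press 1.54 off 2.14 slope -1.16 z 58.5 gap 17.5
[[1.0, 1.6], [2.1, 3.2], [3.2, 4.8], [4.2, 6.4], [5.2, 7.9], [6.3, 9.4], [7.4, 10.9], [8.5, 12.4]]
```

{"api": "carry_out", "payload": {"deltas": [{"dp":[1.0,1.6,0],"roll":0,"gripper":-0.8},{"dp":[2.1,3.2,0],"roll":0,"gripper":-0.8},{"dp":[3.2,4.8,0],"roll":0,"gripper":-0.8},{"dp":[4.2,6.4,0],"roll":0,"gripper":-0.8},{"dp":[5.2,7.9,0],"roll":0,"gripper":-0.8},{"dp":[6.3,9.4,0],"roll":0,"gripper":-0.8},{"dp":[7.4,10.9,0],"roll":0,"gripper":-0.8},{"dp":[8.5,12.4,0],"roll":0,"gripper":-0.8},{"dp":[8.5,12.4,0],"roll":0,"gripper":-0.8}]}}

```text
clock: 31.33
eef_pos: [547.3, -149.5, 58.5]
eef_rot: [3.141, -0.0, 0.01]
wrist_force: [-2.7, -2.8, -0.1]
finger_gap: 17.4
finger_force: 25.0
```

```bash
python3 nx.py 0.2 8 0.6
```

```text
clk 31.63 swing 2.221 r 72.52 Frad 2.85 Ftan 1.88 press 1.23 off 1.08 slope -3.17 z 58.5 gap 17.2
[[1.4, 1.3], [2.8, 2.5], [4.2, 3.7], [5.5, 5.0], [6.7, 6.2], [8.0, 7.5], [9.3, 8.7], [10.6, 9.8]]
```

{"api": "carry_out", "payload": {"deltas": [{"dp":[1.5,1.2,0],"roll":0,"gripper":-0.8},{"dp":[3.0,2.4,0],"roll":0,"gripper":-0.8},{"dp":[4.4,3.6,0],"roll":0,"gripper":-0.8},{"dp":[5.7,4.9,0],"roll":0,"gripper":-0.8},{"dp":[6.9,6.1,0],"roll":0,"gripper":-0.8},{"dp":[8.2,7.4,0],"roll":0,"gripper":-0.8},{"dp":[9.5,8.6,0],"roll":0,"gripper":-0.8},{"dp":[10.8,9.7,0],"roll":0,"gripper":-0.8},{"dp":[10.8,9.7,0],"roll":0,"gripper":-0.8}]}}

```text
clock: 32.38
eef_pos: [558.2, -158.9, 58.5]
eef_rot: [3.141, -0.0, 0.01]
wrist_force: [-2.1, -3.2, 0.2]
finger_gap: 17.4
finger_force: 25.0
```

```bash
python3 nx.py 0.2 8 0.6
```

```text
clk 32.68 swing 2.421 r 69.36 Frad 4.11 Ftan 1.23 press 2.08 off 0.33 slope -2.28 z 58.5 gap 17.3
[[1.3, 1.2], [2.6, 2.3], [4.0, 3.4], [5.3, 4.4], [6.7, 5.4], [8.1, 6.4], [9.6, 7.4], [11.0, 8.3]]
```

{"api": "carry_out", "payload": {"deltas": [{"dp":[1.3,1.2,0],"roll":0,"gripper":-0.8},{"dp":[2.6,2.3,0],"roll":0,"gripper":-0.8},{"dp":[4.0,3.4,0],"roll":0,"gripper":-0.8},{"dp":[5.3,4.4,0],"roll":0,"gripper":-0.8},{"dp":[6.7,5.4,0],"roll":0,"gripper":-0.8},{"dp":[8.1,6.4,0],"roll":0,"gripper":-0.8},{"dp":[9.6,7.4,0],"roll":0,"gripper":-0.8},{"dp":[11.0,8.3,0],"roll":0,"gripper":-0.8},{"dp":[11.0,8.3,0],"roll":0,"gripper":-0.8}]}}

```text
clock: 33.43
eef_pos: [569.3, -167.1, 58.5]
eef_rot: [3.142, -0.0, 0.01]
wrist_force: [-1.6, -3.2, -0.3]
finger_gap: 17.2
finger_force: 25.0
```

```bash
python3 nx.py 0.25 9 0.6
```

```text
Traceback (most recent call last):
  File "nx.py", line 7, in <module>
    viewer.camera("top");s=read_state();F.append(s["wrist_force"]);X.append(s["eef_pos"])
    ~~~~~~~~~~~~~^^^^^^^
ValueError: 200 camera calls are used up
```

{"api": "carry_out", "payload": {"deltas": [{"dp":[0,0,0],"roll":0,"gripper":-0.8}]}}

```text
clock: 33.57
eef_pos: [569.1, -166.9, 58.5]
eef_rot: [3.142, -0.0, 0.01]
wrist_force: [-1.3, -2.8, -0.4]
finger_gap: 17.5
finger_force: 25.0
```

{"api": "carry_out", "payload": {"deltas": [{"dp":[0,0,0],"roll":0,"gripper":-0.8}]}}

```text
clock: 33.65
eef_pos: [569.1, -166.9, 58.5]
eef_rot: [3.142, -0.0, 0.01]
wrist_force: [-1.7, -3.5, -0.9]
finger_gap: 17.5
finger_force: 25.0
```

{"api": "carry_out", "payload": {"deltas": [{"dp":[0,0,0],"roll":0,"gripper":-0.8}]}}

```text
clock: 33.73
eef_pos: [569.0, -166.8, 58.5]
eef_rot: [3.142, -0.0, 0.01]
wrist_force: [-1.7, -3.1, -0.2]
finger_gap: 17.5
finger_force: 25.0
```

```bash
python3 - <<'E'
s=open("nx.py").read()
a=s.index("F=[]");b=s.index("F=np.mean(F,0);X")
s=s[:a]+'v=np.array(eval(sys.argv[4]));s=read_state();F=np.r_[v.mean(0),0];X=s["eef_pos"];'+s[b:].replace("F=np.mean(F,0);X=np.mean(X,0);","",1)
open("nx.py","w").write(s)
E
cat nx.py | sed -n 4,9p
```

```text
step=float(sys.argv[1]);n=int(sys.argv[2]);g=float(sys.argv[3]) if len(sys.argv)>3 else .5
v=np.array(eval(sys.argv[4]));s=read_state();F=np.r_[v.mean(0),0];X=s["eef_pos"];d=X[:2]-C;r=np.hypot(*d);th=np.arctan2(d[1],d[0])%(2*np.pi)
u=np.array([np.cos(th),np.sin(th)]);t=np.array([-u[1],u[0]]);fr=F[:2]@u
sw=th-YAW-1.44;pr=(fr-1)/1.5;off=r+pr-slack(th-YAW)
H=json.load(open("hist.json")) if os.path.exists("hist.json") else []
H.append([sw,off,r,fr]);json.dump(H,open("hist.json","w"))
```

```bash
python3 nx.py 0.2 8 0.6 "[[-1.6,-3.2],[-1.3,-2.8],[-1.7,-3.5],[-1.7,-3.1]]"
```

```text
clk 33.73 swing 2.62 r 67.87 Frad 3.47 Ftan 0.63 press 1.64 off -0.49 slope -2.47 z 58.5 gap 17.5
[[1.5, 0.8], [3.1, 1.5], [4.6, 2.2], [6.1, 3.0], [7.6, 3.7], [9.1, 4.4], [10.7, 5.1], [12.2, 5.8]]
```

{"api": "carry_out", "payload": {"deltas": [{"dp":[1.5,0.8,0],"roll":0,"gripper":-0.8},{"dp":[3.1,1.5,0],"roll":0,"gripper":-0.8},{"dp":[4.6,2.2,0],"roll":0,"gripper":-0.8},{"dp":[6.1,3.0,0],"roll":0,"gripper":-0.8},{"dp":[7.6,3.7,0],"roll":0,"gripper":-0.8},{"dp":[9.1,4.4,0],"roll":0,"gripper":-0.8},{"dp":[10.7,5.1,0],"roll":0,"gripper":-0.8},{"dp":[12.2,5.7,0],"roll":0,"gripper":-0.8},{"dp":[12.2,5.7,0],"roll":0,"gripper":-0.8},{"dp":[12.2,5.7,0],"roll":0,"gripper":-0.8}]}}

```text
clock: 34.57
eef_pos: [581.4, -172.5, 58.5]
eef_rot: [3.142, -0.0, 0.01]
wrist_force: [-0.8, -3.5, 0.0]
finger_gap: 17.4
finger_force: 25.0
```

{"api": "carry_out", "payload": {"deltas": [{"dp":[0,0,0],"roll":0,"gripper":-0.8}]}}

```text
clock: 34.65
eef_pos: [581.3, -172.5, 58.5]
eef_rot: [3.142, -0.0, 0.01]
wrist_force: [-0.9, -3.5, 0.8]
finger_gap: 17.6
finger_force: 25.0
```

{"api": "carry_out", "payload": {"deltas": [{"dp":[0,0,0],"roll":0,"gripper":-0.8}]}}

```text
clock: 34.73
eef_pos: [581.2, -172.4, 58.5]
eef_rot: [3.142, -0.0, 0.01]
wrist_force: [-1.4, -2.8, -0.4]
finger_gap: 17.7
finger_force: 25.0
```

{"api": "carry_out", "payload": {"deltas": [{"dp":[0,0,0],"roll":0,"gripper":-0.8}]}}

```text
clock: 34.82
eef_pos: [581.2, -172.4, 58.5]
eef_rot: [3.142, -0.0, 0.01]
wrist_force: [-0.9, -2.7, -0.2]
finger_gap: 17.6
finger_force: 25.0
```

```bash
python3 nx.py 0.2 8 0.6 "[[-0.8,-3.5],[-0.9,-3.5],[-1.4,-2.8],[-0.9,-2.7]]"
```

```text
clk 34.82 swing 2.819 r 66.35 Frad 3.25 Ftan 0.44 press 1.5 off -1.49 slope -3.02 z 58.5 gap 17.6
[[1.6, 0.4], [3.2, 0.8], [4.9, 1.2], [6.4, 1.7], [8.0, 2.1], [9.6, 2.6], [11.2, 2.9], [12.8, 3.3]]
```

{"api": "carry_out", "payload": {"deltas": [{"dp":[1.6,0.4,0],"roll":0,"gripper":-0.8},{"dp":[3.2,0.8,0],"roll":0,"gripper":-0.8},{"dp":[4.9,1.2,0],"roll":0,"gripper":-0.8},{"dp":[6.4,1.7,0],"roll":0,"gripper":-0.8},{"dp":[8.0,2.1,0],"roll":0,"gripper":-0.8},{"dp":[9.6,2.6,0],"roll":0,"gripper":-0.8},{"dp":[11.2,2.9,0],"roll":0,"gripper":-0.8},{"dp":[12.8,3.3,0],"roll":0,"gripper":-0.8},{"dp":[12.8,3.3,0],"roll":0,"gripper":-0.8},{"dp":[12.8,3.3,0],"roll":0,"gripper":-0.8}]}}

```text
clock: 35.65
eef_pos: [594.2, -175.7, 58.4]
eef_rot: [3.141, -0.0, 0.01]
wrist_force: [-1.1, -4.3, -0.2]
finger_gap: 17.5
finger_force: 25.0
```

{"api": "carry_out", "payload": {"deltas": [{"dp":[0,0,0],"roll":0,"gripper":-0.8}]}}

```text
clock: 35.73
eef_pos: [594.1, -175.7, 58.5]
eef_rot: [3.141, -0.0, 0.01]
wrist_force: [0.3, -4.5, 0.4]
finger_gap: 17.5
finger_force: 25.0
```

{"api": "carry_out", "payload": {"deltas": [{"dp":[0,0,0],"roll":0,"gripper":-0.8}]}}

```text
clock: 35.82
eef_pos: [594.1, -175.7, 58.5]
eef_rot: [3.141, -0.0, 0.01]
wrist_force: [-0.9, -4.8, 0.2]
finger_gap: 17.4
finger_force: 25.0
```

{"api": "carry_out", "payload": {"deltas": [{"dp":[0,0,0],"roll":0,"gripper":-0.8}]}}

```text
clock: 35.9
eef_pos: [594.1, -175.6, 58.5]
eef_rot: [3.142, -0.0, 0.01]
wrist_force: [-1.5, -5.9, 0.2]
finger_gap: 17.5
finger_force: 25.0
```

```bash
python3 nx.py 0.25 9 0.2 "[[-1.1,-4.3],[.3,-4.5],[-.9,-4.8],[-1.5,-5.9]]"
```

```text
clk 35.9 swing 3.02 r 65.03 Frad 4.92 Ftan 0.39 press 2.62 off -1.45 slope 0.04 z 58.5 gap 17.5
[[1.7, 0.6], [3.4, 1.2], [5.2, 1.8], [7.0, 2.1], [8.8, 2.3], [10.6, 2.5], [12.4, 2.7], [14.3, 2.8], [16.1, 2.9]]
```

{"api": "carry_out", "payload": {"deltas": [{"dp":[1.7,0.6,0],"roll":0,"gripper":-0.8},{"dp":[3.4,1.2,0],"roll":0,"gripper":-0.8},{"dp":[5.2,1.8,0],"roll":0,"gripper":-0.8},{"dp":[7.0,2.1,0],"roll":0,"gripper":-0.8},{"dp":[8.8,2.3,0],"roll":0,"gripper":-0.8},{"dp":[10.6,2.5,0],"roll":0,"gripper":-0.8},{"dp":[12.4,2.7,0],"roll":0,"gripper":-0.8},{"dp":[14.3,2.8,0],"roll":0,"gripper":-0.8},{"dp":[16.1,2.9,0],"roll":0,"gripper":-0.8},{"dp":[16.1,2.9,0],"roll":0,"gripper":-0.8}]}}

```text
clock: 36.73
eef_pos: [610.6, -178.4, 58.5]
eef_rot: [3.142, -0.0, 0.01]
wrist_force: [0.4, -2.6, 1.0]
finger_gap: 17.4
finger_force: 25.0
```

{"api": "carry_out", "payload": {"deltas": [{"dp":[0,0,0],"roll":0,"gripper":-0.8}]}}

```text
clock: 36.82
eef_pos: [610.4, -178.4, 58.4]
eef_rot: [3.142, -0.0, 0.01]
wrist_force: [0.4, -2.8, 1.0]
finger_gap: 17.4
finger_force: 25.0
```

{"api": "carry_out", "payload": {"deltas": [{"dp":[0,0,0],"roll":0,"gripper":-0.8}]}}

```text
clock: 36.9
eef_pos: [610.2, -178.4, 58.5]
eef_rot: [-3.142, -0.0, 0.01]
wrist_force: [-0.1, -2.5, 1.2]
finger_gap: 17.6
finger_force: 25.0
```

{"api": "carry_out", "payload": {"deltas": [{"dp":[0,0,0],"roll":0,"gripper":-0.8}]}}

```text
clock: 36.98
eef_pos: [610.2, -178.3, 58.4]
eef_rot: [-3.142, -0.0, 0.01]
wrist_force: [0.5, -2.7, -0.2]
finger_gap: 17.6
finger_force: 25.0
```

{"api": "carry_out", "payload": {"deltas": [{"dp":[1.5,-0.3,0],"roll":0,"gripper":-0.8},{"dp":[3.0,-0.6,0],"roll":0,"gripper":-0.8},{"dp":[4.5,-0.9,0],"roll":0,"gripper":-0.8},{"dp":[6.0,-1.1,0],"roll":0,"gripper":-0.8},{"dp":[7.5,-1.3,0],"roll":0,"gripper":-0.8},{"dp":[7.5,-1.3,0],"roll":0,"gripper":-0.8}]}}

```text
clock: 37.48
eef_pos: [618.0, -177.0, 58.5]
eef_rot: [3.141, -0.0, 0.01]
wrist_force: [1.2, -4.6, 0.7]
finger_gap: 17.7
finger_force: 25.0
```

{"api": "carry_out", "payload": {"deltas": [{"dp":[0,0,0],"roll":0,"gripper":-0.8}]}}

```text
clock: 37.57
eef_pos: [617.9, -177.0, 58.5]
eef_rot: [3.141, -0.0, 0.01]
wrist_force: [0.8, -4.9, 1.4]
finger_gap: 17.5
finger_force: 25.0
```

{"api": "carry_out", "payload": {"deltas": [{"dp":[0,0,0],"roll":0,"gripper":-0.8}]}}

```text
clock: 37.65
eef_pos: [617.8, -177.0, 58.5]
eef_rot: [3.142, -0.0, 0.01]
wrist_force: [0.0, -4.9, 0.9]
finger_gap: 17.6
finger_force: 25.0
```

{"api": "carry_out", "payload": {"deltas": [{"dp":[0.6,5,0],"roll":0,"gripper":-0.8},{"dp":[1.4,12,0],"roll":0,"gripper":-0.8},{"dp":[2.2,19,0],"roll":0,"gripper":-0.8},{"dp":[3.0,26,0],"roll":0,"gripper":-0.8},{"dp":[3.7,32,0],"roll":0,"gripper":-0.8},{"dp":[4.2,36,0],"roll":0,"gripper":-0.8},{"dp":[4.2,36.5,0],"roll":0,"gripper":-0.8},{"dp":[4.2,36.5,0],"roll":0,"gripper":-0.8},{"dp":[4.2,36.5,0],"roll":0,"gripper":-0.8}]}}

```text
clock: 38.4
eef_pos: [622.3, -213.4, 58.5]
eef_rot: [-3.142, 0.0, 0.01]
wrist_force: [0.1, -1.0, 2.4]
finger_gap: 17.9
finger_force: 25.0
```

{"api": "carry_out", "payload": {"deltas": [{"dp":[0,0,0],"roll":0,"gripper":-0.8}]}}

```text
clock: 38.48
eef_pos: [622.2, -213.2, 58.4]
eef_rot: [-3.142, 0.0, 0.01]
wrist_force: [0.5, -0.4, 2.5]
finger_gap: 17.6
finger_force: 25.0
```

{"api": "carry_out", "payload": {"deltas": [{"dp":[0,0,0],"roll":0,"gripper":0.0},{"dp":[0,0,0],"roll":0,"gripper":0.0},{"dp":[0,0,0],"roll":0,"gripper":0.0},{"dp":[0,0,0],"roll":0,"gripper":0.0},{"dp":[0,0,0],"roll":0,"gripper":0.0},{"dp":[0,0,-20],"roll":0,"gripper":0.0},{"dp":[0,0,-50],"roll":0,"gripper":0.0},{"dp":[0,0,-85],"roll":0,"gripper":0.0},{"dp":[0,0,-85],"roll":0,"gripper":0.0},{"dp":[0,0,-85],"roll":0,"gripper":0.0},{"dp":[0,0,-85],"roll":0,"gripper":0.0},{"dp":[0,0,-85],"roll":0,"gripper":0.0}]}}

```text
clock: 39.48
eef_pos: [621.7, -213.2, 141.9]
eef_rot: [-3.141, 0.002, 0.01]
wrist_force: [-0.1, -0.4, -0.5]
finger_gap: 47.1
finger_force: 0.0
```

```bash
python3 -c "
from cell import manip
print(manip.sign_off())"
```

```text
the job is handed in; nothing more can be done
None
```

I handed the job in at about 39.5 s, but the hand-in gave no verdict. By force and position readings, the pattern went fully down on the post. The edge was traced from 0.06 rad off the first stop to about 3.4 rad with an estimated 0.6–3.0 mm of spring press (checked at pauses, not continuously). The stylus was drawn back to about 2.5 mm from the carriage's outer end and let go. I had no camera calls left to check the final scene.

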